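# Clamp a ground punch with a torque-limiting knob

## Robot

A 6-joint arm with a two-finger parallel gripper is mounted at the origin on the work surface. World frame = base frame: x ahead of the robot, y to its left, z up, the work surface at z = 0. Lengths are in m, angles in rad, forces in N, time in s.
With the tool pointing down it reaches from about 0.375 to 0.975 m from the base axis. Payload 3.8 kg.
Tool frame: the origin (TCP) lies midway between the tips of the shut fingers; the grasp point (between the pads) lies 19 mm behind it; z points along the fingers, y is the direction in which the jaws open and shut (so a half turn about z gives the same grasp; the last joint's range is limited). The gripper opens to 85 mm and grips with 20 to 120 N. Pads are 22 mm wide; open, the fingers measure 114 mm over their backs; the gripper's body (76 mm by 85 mm) begins 54 mm behind the grasp point. The pads swing forward as they close: fully open they stand 13 mm farther back than shut.
Start: joints at [-1.144, 0.264, 1.604, -0, 1.274, -0.037], TCP at [0.302, -0.604, 0.231] pointing down, gripper open.
Joint ranges: [-2.63, 2.63], [-0.94, 2.18], [0.31, 2.57], [-1.31, 4.45], [0, 2.66], [-2.55, 2.55]. Speed limits (rad/s): [2.57, 2.57, 3.14, 3.14, 3.14, 3.14].

## Interface

Orientations are given as a rotation vector (axis times angle).
In Python, from workcell import bot gives the robot as it stands.
- The arm moves only by the tool drive_tool, never from a script. Its argument "steps" is a list of rows, each a list of 2 entries, a list of its own where there are three numbers: the shift along the tool's x, y, z in mm, then the turn about the tool's z in degrees. In form: [[[dx, dy, dz], twist], ...]. A call has 1 to 8 rows; each row shifts and turns the commanded pose from where the row before left it, along the tool's axes as they then stand; what a row does not reach is not made up. A row lasts 1/12 s, in which the tool goes at most 41.7 mm and 7.16 degrees, less where a joint would pass 70% of its speed; a pose out of reach is approached as far as the arm can. A call is refused whole if a number of a shift passes 41.7 or a number of a turn 7.16, either way. A call with a gripper value outside its range is refused whole. "jaw" is the opening, from 0 (shut) to 1 (fully open), set as the call begins (left out, the last holds). The fingers move at their own pace and stop on an object; "force" is the grip in N (left out, the last holds). Time passes only in rows, so rows that do not move let the fingers close. It gives the time, the measured TCP pose, the force and the opening at its end, in the units of the state.
- bot.read_state(): the state, without advancing time (a new reading comes with each control period).
- bot.read_camera(name): name is "scene" or "top"; returns the picture (480x640x3 uint8, red, green, blue); there is no depth.
- bot.camera_info(name): a dict with "fx", "fy", "cx", "cy" (pixels), "position" and "attitude" of the camera in the world. Camera axes: x right, y down, z forward; pixel columns grow to the right and rows downward; lengths in m; the calibration is good to about 2 mm. A picture is of the moment at which its call begins. camera_info takes no time and is no camera call.
- bot.finish_job(): hands the job in, once; it reports no verdict.
The state is a dict: "time": time; "q": joint angles; "joint_vel": joint speeds; "joint_torque": joint torques, N m; "tool_pos": TCP position; "tcp_rot": TCP orientation; "wrist_force": force on the tool from outside, world axes, zero at the start; "torque": the same for the moment, N m; "width": opening from 0.0 (shut) to 1.0 (fully open).
Only numpy, scipy, OpenCV 4.12 (cv2) and the standard library are available. Lean on these libraries where they do the work, as an engineer would, in place of code of your own. Each camera call takes 0.05 s, during which the arm holds its last target.

## Task

Take the bright steel punch with the head out of the blue rack and lay it gently in the two Vs of the clamping fixture, its head pointing away from the hinge post and snug against the outer face of the V support. Then swing the blue arm right over it to its stop and turn the black knob clockwise until its ratchet clicks and slips at least one click; stop within a few clicks, so that it never slips as much as half a turn. Swing the arm aside first if it is in the way, and leave everything else on the bench where it is.

Things in the scene. Friction and masses are not known exactly. Their poses are not given: they have to be found in the camera images.
- fixture: Clamping fixture, fixed; place and yaw vary. Dark base plate 15 mm thick, x -115 to 60, y -60 to 60 mm. Origin on the bench midway below the Vs; x from hinge post to head end. Two steel 90-degree V supports at x = -33 and +33 mm, 14 mm thick along x, 40 mm wide (62 mm below z = 23 mm), tops at z = 53 mm; 52 mm free between them for fingers, down to z = 15 mm. Post 26 mm diameter at x = -85 mm.
- nest (a point): Point on the fixture midway between the V supports, 55 mm above the bench, axes as the fixture's: where the origin of the seated punch lies, the punch's x along the fixture's x. The head's underside then touches the outer face (x = +40 mm) of the V support away from the post.
- hinge (a point): Point on the vertical axis of the arm's hinge on the post, 84 mm above the bench (mid height of the arm), at x = -85 mm in the fixture. Post and nut end 100 mm above the bench.
- swing_arm (a joint): Angle of the blue arm, rad: 0 = closed on its stop, knob and pad over the nest; grows counter-clockwise from above, to the fixture's +y side, up to 1.85. Starts 0.5 to 1.7; stiff (0.2 N m), stays where left. Knob axis 85 mm from the hinge. Arm 24 mm wide (33 mm at its round ends), from 76 to 92 mm above the bench. Below about 1.4 it is in the way of a wide gripper at the nest.
- knob_top (a point): Centre of the flat top of the clamp knob, on its vertical turning axis. Black ribbed round knob 40 mm diameter, 28 mm tall. Top 135 mm above the bench with the screw up, 128 mm with it down (it sinks 1.91 mm per rad of screw); at least 8 mm free between knob and arm. Gripped by the knob, the arm can be swung, if the hand turns along with the arm so that the screw does not turn.
- screw (a joint): Turn of the clamp screw, rad, clockwise from above positive: 0 = fully up, 3.6 = fully down on its stop, the punch then clamped (three-start thread, 12 mm per turn, 0.04 N m drag). Starts 0 to 1. The knob drives it through the ratchet.
- clutch (a joint): How far the knob's ratchet has slipped, rad, clockwise positive: 0 at the start; grows when the knob is turned on against about 0.2 N m with the screw fully down. 12 clicks to a turn, 0.52 rad each. No slip while the screw still turns.
- pad: Round brass pressure pad, 17 mm diameter, under the knob end of the arm at the foot of the screw; origin at the centre of its lower face, 2.5 to 5 mm above a seated punch before the screw is turned. Sprung: presses with about 13 N once the screw is fully down.
- punch: The part to clamp: bright steel punch, 0.26 kg, lying in one of the rack's three places, axis 32 mm above the bench. Round shank 20 mm diameter, 82 mm long; round head 30 mm diameter, 10 mm thick. Origin on the axis, 40 mm from the head's underside; x towards the head (head from x = 40 to 50 mm, shank's end at x = -42 mm).
- punch_head (a point): Centre of the punch's head.
- rack: Blue plastic parts rack, fixed; place and yaw vary. Base 130 x 186 mm, 8 mm thick; origin on the bench below its centre. Two rows of V rests, 10 mm thick, at x = -27 and +27 mm, tops 30 mm above the bench, hold three parts along its x axis at y = -62, 0 and +62 mm. Between the rows 44 mm is free, down to 8 mm above the bench.
- dowel: Plain black pin in the rack, 20 mm diameter, 90 mm long; leave it alone. Origin at its centre.
- brass_pin: Stepped brass pin in the rack, 20 mm diameter, 72 mm long, with a thinner 16 mm tip; leave it alone. Origin on its axis, mid of the thick part.
- hex_driver: Red-handled hex driver, 140 mm long, lying between rack and fixture on the near side. Leave it alone. Origin under its middle, x towards the tip.
- sleeve: Steel sleeve, 32 mm diameter, 36 mm tall, standing between rack and fixture. Leave it alone. Origin at the centre of its underside.
- toolholder: Dark steel tool holder with a yellow band, 63 mm diameter, 120 mm tall, standing upright behind rack and fixture. Leave it alone. Origin at the centre of its underside.
- tub: White plastic tub, 80 mm diameter, 95 mm tall, standing on the robot's left. Leave it alone. Origin at the centre of its underside.
- caliper: Digital caliper, 225 mm long, up to 12 mm thick, lying on the robot's right. Leave it alone. Origin under the middle of its beam.
Not all that is in view belongs to the job. Of the things shaped like the punch, the steel one is meant. Leave any orange look-alike of the fixture alone.

How it is judged:
On the way, in this order (a step that is already met when the one before it is completed fails the run):
1. the punch lies in both Vs, its head snug against the outer face of the V support away from the post (x of punch in the frame of nest between -0.002 and 0.003 m and y of punch in the frame of nest between -0.0025 and 0.0025 m and z of punch in the frame of nest between -0.003 and 0.0025 m and angle between the x axis of punch and the x axis of fixture, either way round below 0.05 rad and x of punch_head in the frame of nest above 0.03 m), for 0.2 s.
2. the arm is swung over the punch to its stop (all of step 1 and value of joint swing_arm below 0.08 rad), for 0.2 s.
3. the screw is fully down and the ratchet has slipped at least one click, with the pad pressing on the punch (all of step 1 and value of joint screw above 3.45 rad and value of joint clutch above 0.35 rad and contact force between pad and punch above 4 N), for 0.1 s.
At the end, for the whole second after the job is handed in: The punch rests in both Vs within 2.5 mm, head away from the post and at most 3 mm off the V support; the arm is within 0.08 rad of its stop; the screw is down (over 3.45 rad), the ratchet has slipped a click (over 0.35 rad) and the pad presses on the punch with over 4 N (all of step 3 and value of joint swing_arm below 0.08 rad and linear speed of punch below 0.02 m/s); the robot touches nothing.
It fails at once if the ratchet is slipped by half a turn or more (3.1 rad) (value of joint clutch above 3.1 rad).
It fails at once if the punch is dropped into the Vs (it comes into them at over 0.4 m/s) (distance between punch and nest below 0.02 m and linear speed of punch above 0.4 m/s).
It fails at once if the punch is rammed into the fixture (over 60 N between them) (contact force between punch and fixture above 60 N).
It fails at once if a neighbour in the rack is moved by more than 12 mm (distance of any of dowel, brass_pin from where it was at the start of the episode above 0.012 m).
It fails at once if another loose thing on the bench is moved by more than 25 mm (distance of any of hex_driver, sleeve, toolholder, tub, caliper from where it was at the start of the episode above 0.025 m).
It also fails if it takes over 72 s, if anything falls off the work surface, if the arm or the gripper's body presses on something with over 40 N, if the wrist force passes 120 N, or if a joint passes its speed limit or range.

## Working session

There is one attempt and no reset: what is moved stays moved. The work goes in short steps, Python scripts to look and compute and a tool call to move; the robot and the scene stay as the last step left them, time stands still between calls to the robot, and variables do not carry over. Pictures are saved under pics/ and viewed, and the job is handed in when it is done.

Besides the shell and the picture viewer there is one more tool, called after ">>>" as name([rows], argument=value, ...), one row to a line, values as JSON. drive_tool: Moves the arm, as the interface text tells. Its arguments: {"type":"object","properties":{"steps":{"type":"array","items":{"type":"array"}},"jaw":{"type":"number"},"force":{"type":"number"}},"required":["steps"]}

```bash
ls; mkdir -p pics
python3 - <<'E'
from workcell import bot
import cv2
s=bot.read_state();print(s['time'],s['tool_pos'],s['tcp_rot'],s['width'])
for n in('scene','top'):
    print(n,bot.camera_info(n)); cv2.imwrite(f'pics/{n}0.png',bot.read_camera(n)[:,:,::-1])
E
```

```text
pics
0.0 [ 0.30165668 -0.60302729  0.2299548 ] [-3.05536811e+00 -7.21538219e-01  7.00982784e-04] 0.9999823668586457
scene {'fx': 445.7546327835373, 'fy': 445.7546327835373, 'cx': 311.63786217070316, 'cy': 233.55650569662726, 'position': array([0.88255444, 0.49399957, 0.75419964]), 'attitude': array([-0.77091201, -2.62780746,  1.03572038])}
top {'fx': 437.8518479921182, 'fy': 437.8518479921182, 'cx': 313.74164201352977, 'cy': 235.03231851937394, 'position': array([0.41021889, 0.01163398, 0.95651376]), 'attitude': array([-2.18055651,  2.1133348 , -0.21470301])}
```

View pics/scene0.png

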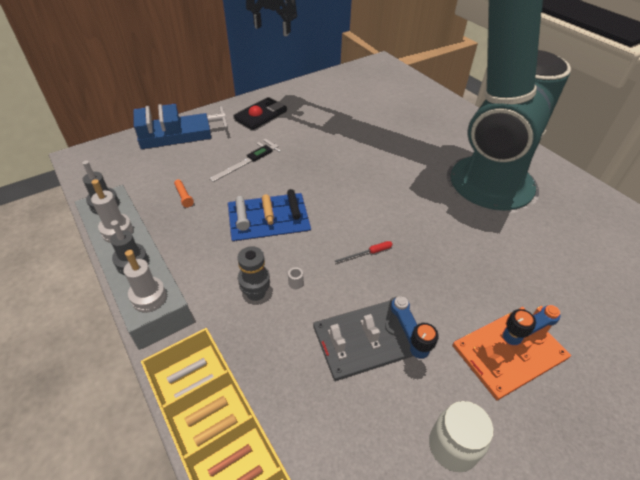

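View pics/top0.png

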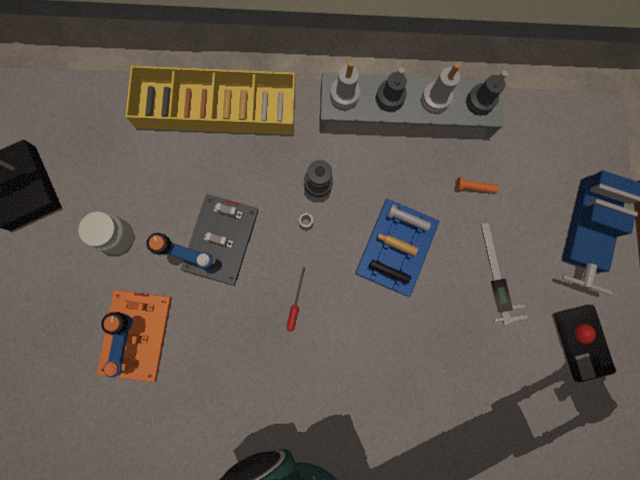

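The top view shows the blue rack near (398,247), holding a steel part at (408,217), a brass pin at (398,243) and a black dowel at (389,270). An orange punch-shaped part lies at (477,186). The grey fixture is at (220,240) and its orange look-alike at (134,336). The steel part in the rack fits the description, so I'll confirm it in an enlarged crop.

```bash
cat > h.py <<'E'
import numpy as np, cv2
from scipy.spatial.transform import Rotation as R
from workcell import bot
def cam(n):
    c=bot.camera_info(n); return c, R.from_rotvec(c['attitude']).as_matrix(), np.array(c['position'])
def ray(n,uv,z):
    c,A,p=cam(n); d=A@np.array([(uv[0]-c['cx'])/c['fx'],(uv[1]-c['cy'])/c['fy'],1]); return p+d*(z-p[2])/d[2]
def proj(n,X):
    c,A,p=cam(n); v=A.T@(np.array(X)-p); return np.array([c['fx']*v[0]/v[2]+c['cx'],c['fy']*v[1]/v[2]+c['cy']])
def crop(img,x0,y0,x1,y1,s,name):
    cv2.imwrite(name,cv2.resize(img[y0:y1,x0:x1],None,fx=s,fy=s,interpolation=cv2.INTER_CUBIC))
E
python3 - <<'E'
from h import *
t=cv2.imread('pics/top0.png');s=cv2.imread('pics/scene0.png')
a=cv2.resize(t[190:302,345:450],None,fx=5,fy=5,interpolation=2)
cv2.imwrite('pics/c_rack_top.png',a)
crop(t,175,185,265,290,5.5,'pics/c_fix_top.png')
crop(s,220,180,320,245,8,'pics/c_rack_sc.png')
crop(s,305,285,445,380,5.5,'pics/c_fix_sc.png')
E
```

```text
(no output)
```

View pics/c_rack_top.png

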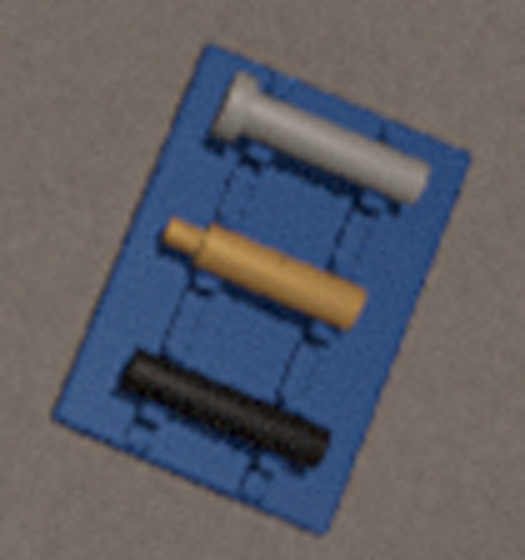

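View pics/c_fix_top.png

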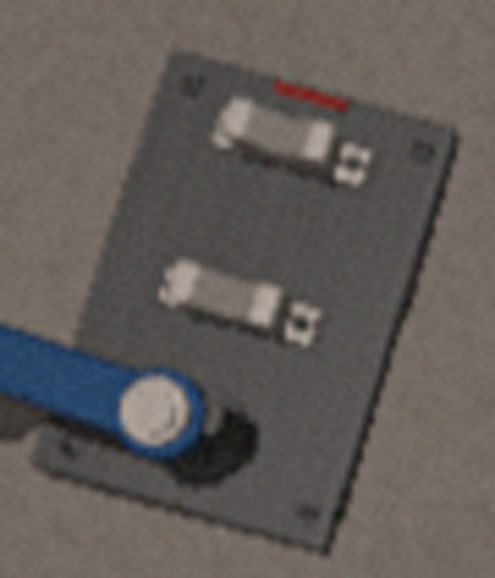

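View pics/c_rack_sc.png

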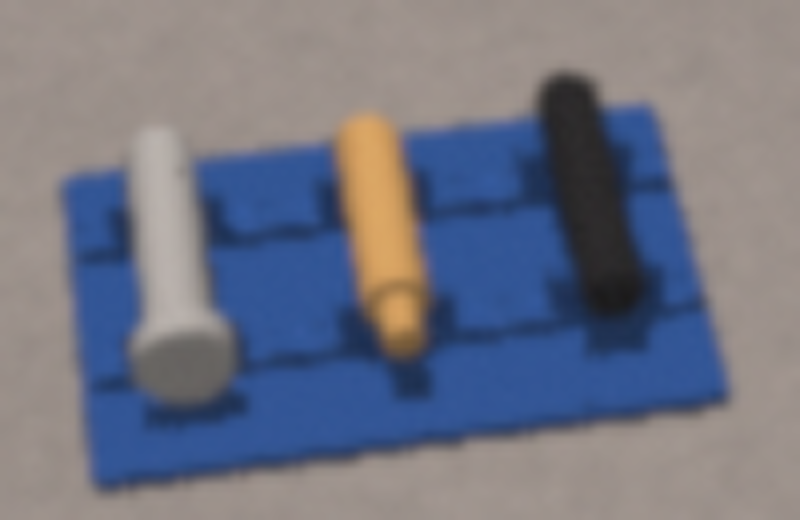

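View pics/c_fix_sc.png

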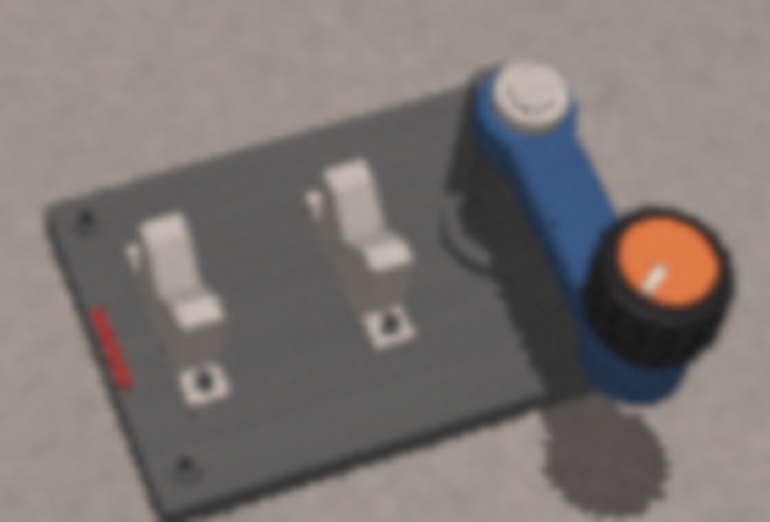

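The crop confirms it. The steel punch with the head is in the top place (crop 240,110 to 410,180), head to the upper left. The brass pin and black dowel are below it. The fixture's Vs are clear and the arm is swung to its left. Next I'll measure poses.

```bash
cat > m.py <<'E'
from h import *
import sys
t=cv2.imread(sys.argv[1] if len(sys.argv)>1 else 'pics/top0.png');s=cv2.imread(sys.argv[2] if len(sys.argv)>2 else 'pics/scene0.png')
def corners(mask,box,n,z,want):
    m=np.zeros_like(mask);x0,y0,x1,y1=box;m[y0:y1,x0:x1]=mask[y0:y1,x0:x1]
    m=cv2.morphologyEx(m,cv2.MORPH_CLOSE,np.ones((9,9)))
    c=max(cv2.findContours(m,0,cv2.CHAIN_APPROX_NONE)[0],key=cv2.contourArea)
    P=np.array([ray(n,p+0.0,z)[:2] for p in c[:,0]])
    r=cv2.minAreaRect((P*1000).astype(np.float32)); return r
for n,im,box in(('top',t,(345,190,450,302)),('scene',s,(220,180,320,245))):
    hsv=cv2.cvtColor(im,cv2.COLOR_BGR2HSV)
    blue=cv2.inRange(hsv,(105,120,40),(125,255,255))
    print(n,'rack (mm)',corners(blue,box,n,0.008,None))
    x0,y0,x1,y1=box
    # steel punch: low saturation bright within the rack hull
    sub=hsv[y0:y1,x0:x1]; print('')
# punch masks
for n,im,box in(('top',t,(345,190,450,302)),('scene',s,(232,188,255,235))):
    hsv=cv2.cvtColor(im,cv2.COLOR_BGR2HSV)
    blue=cv2.inRange(hsv,(105,120,40),(125,255,255))
    m=np.zeros_like(blue);x0,y0,x1,y1=box
    bb=np.zeros_like(blue)
    X0,Y0,X1,Y1=(345,190,450,302) if n=='top' else (220,180,320,245)
    bb[Y0:Y1,X0:X1]=blue[Y0:Y1,X0:X1]
    pts=cv2.findNonZero(cv2.morphologyEx(bb,cv2.MORPH_OPEN,np.ones((3,3))))
    hull=cv2.convexHull(pts); hm=cv2.fillConvexPoly(np.zeros_like(blue),hull,255)
    st=cv2.inRange(hsv,(0,0,115),(180,60,255)) & (hm if n=='top' else 255)
    m[y0:y1,x0:x1]=st[y0:y1,x0:x1]
    c=max(cv2.findContours(m,0,cv2.CHAIN_APPROX_NONE)[0],key=cv2.contourArea)
    P=np.array([ray(n,p+0.0,0.032)[:2] for p in c[:,0]])*1000
    print(n,'punch',cv2.minAreaRect(P.astype(np.float32)),cv2.contourArea(c),cv2.boundingRect(c))
    vx=cv2.fitLine(P.astype(np.float32),2,0,.01,.01).ravel();print(vx)
E
python3 m.py
```

```text
top rack (mm) ((552.4304809570312, -200.39588928222656), (127.770751953125, 183.53152465820312), 68.34049224853516)

scene rack (mm) ((555.2010498046875, -196.33163452148438), (128.44923400878906, 181.28204345703125), 68.35722351074219)

top punch ((612.1357421875, -221.89340209960938), (91.84290313720703, 20.18830680847168), 64.62492370605469) 233.0 (390, 205, 41, 25)
[ 3.9334992e-01  9.1938883e-01  6.1418884e+02 -2.2110779e+02]
scene punch ((596.843017578125, -237.3583526611328), (125.2320785522461, 53.50430679321289), 64.1175765991211) 426.5 (232, 188, 23, 37)
[ 4.8663479e-01  8.7360549e-01  5.9686322e+02 -2.4479504e+02]
```

```bash
cat > m2.py <<'E'
from h import *
t=cv2.imread('pics/top0.png');s=cv2.imread('pics/scene0.png')
# corners: click guesses; print plate edge lines by fitting the mask's sides
for n,im,box in(('top',t,(175,185,265,290)),('scene',s,(305,285,445,380))):
    x0,y0,x1,y1=box; sub=im[y0:y1,x0:x1].astype(int)
    g=sub.sum(2)/3; rb=sub[:,:,2]-sub[:,:,0]
    print(n,'plate',im[230,205] if n=='top' else im[350,360],'bench',im[285,250] if n=='top' else im[300,320])
    m=((g<95)&(g>50)).astype(np.uint8)*255
    cv2.imwrite(f'pics/mk_{n}.png',cv2.resize(m,None,fx=5,fy=5,interpolation=0))
    m=cv2.morphologyEx(m,cv2.MORPH_CLOSE,np.ones((9,9)))
E
python3 m2.py
```

```text
top plate [77 79 84] bench [103 109 119]
scene plate [93 94 96] bench [140 147 158]
```

View pics/mk_top.png

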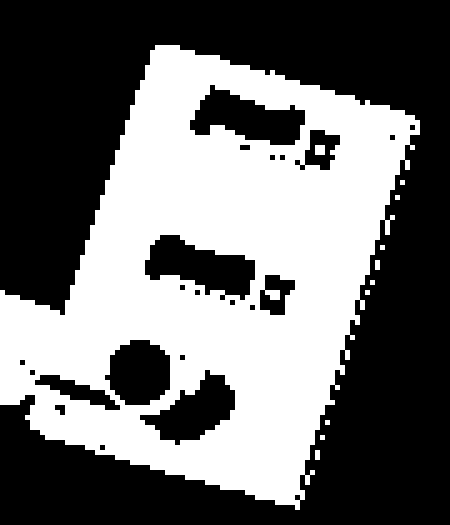

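View pics/mk_scene.png

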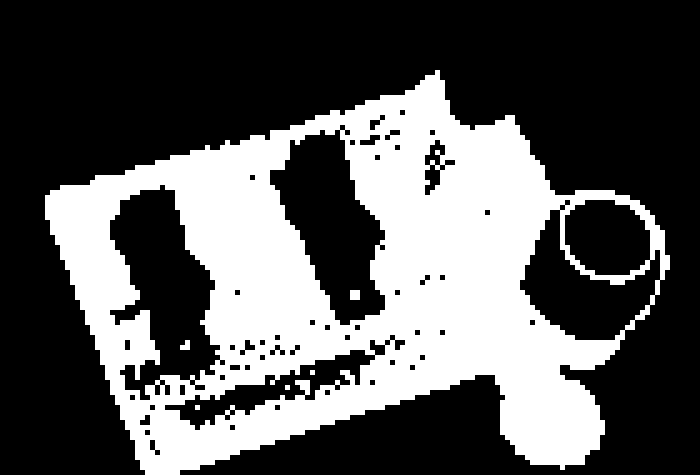

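```bash
cat > m3.py <<'E'
from h import *
t=cv2.imread('pics/top0.png');s=cv2.imread('pics/scene0.png')
def mk(im):
    g=im.astype(int).sum(2)/3; return g
def edge(n,g,pts,z,thr,lim=6):
    """pts: two pixel ends of guessed edge; refine normal crossing of thr, fit in world"""
    a,b=map(np.array,pts); d=(b-a)/np.linalg.norm(b-a); nn=np.array([-d[1],d[0]]); W=[]
    for k in np.linspace(.08,.92,40):
        p=a+(b-a)*k; o=np.arange(-lim,lim+.01,.25)
        q=p+o[:,None]*nn
        v=cv2.remap(g.astype(np.float32),q[:,0].astype(np.float32)[None],q[:,1].astype(np.float32)[None],1).ravel()
        gr=np.abs(np.gradient(cv2.GaussianBlur(v[None],(9,1),0).ravel())); W.append(ray(n,q[gr.argmax()],z)[:2]*1000)
    W=np.array(W,np.float32)
    l=cv2.fitLine(W,cv2.DIST_HUBER,0,.01,.01).ravel()
    return l,np.degrees(np.arctan2(l[1],l[0]))
gt=mk(t);gs=mk(s)
T=lambda x,y:(x/5.5+175,y/5.5+185); S=lambda x,y:(x/5.5+305,y/5.5+285)
for nm,n,g,p,z in [('top far','top',gt,(T(180,52),T(455,128)),15),('top near','top',gt,(T(38,465),T(325,552)),15),
  ('top left','top',gt,(T(172,55),T(85,330)),15),('top right outer','top',gt,(T(457,135),T(328,552)),0),
  ('sc far','scene',gs,(S(47,215),S(160,510)),15),('sc right','scene',gs,(S(50,207),S(470,92)),15)]:
    l,a=edge(n,g,p,z/1000,0); print(nm,l.round(3),round(a,2))
E
python3 m3.py
```

```text
top far [2.35000e-01 9.72000e-01 6.39444e+02 1.60670e+02] 76.42
top near [2.44000e-01 9.70000e-01 4.69729e+02 2.07665e+02] 75.86
top left [ 9.70000e-01 -2.44000e-01  6.05971e+02  2.38382e+02] -14.13
top right outer [ 9.69000e-01 -2.46000e-01  5.36984e+02  1.31653e+02] -14.25
sc far [2.49000e-01 9.69000e-01 6.44576e+02 1.64298e+02] 75.58
sc right [ 9.69000e-01 -2.48000e-01  5.48305e+02  1.30882e+02] -14.38
```

```bash
cat >> m3.py <<'E'
th=np.radians(-14.2);ex=np.array([np.cos(th),np.sin(th)]);ey=np.array([-ex[1],ex[0]])
f=lambda e,p:float(np.dot(e,p))
print('far',f(ex,(639.44,160.67)),'scfar',f(ex,(644.58,164.3)),'near',f(ex,(469.73,207.67)))
print('left',f(ey,(605.97,238.38)),'right',f(ey,(536.98,131.65)),'scright',f(ey,(548.3,130.88)))
E
python3 m3.py | tail -2
python3 - <<'E'
from h import *
t=cv2.imread('pics/top0.png');s=cv2.imread('pics/scene0.png')
crop(t,205,195,252,256,11,'pics/v_top.png'); crop(s,322,310,385,365,12,'pics/v_sc.png')
E
```

```text
far 580.4885968478004 scfar 584.5810801355215 near 404.4345793807927
left 379.7452991289812 right 259.35264038289444 scright 261.3830470716232
```

View pics/v_top.png

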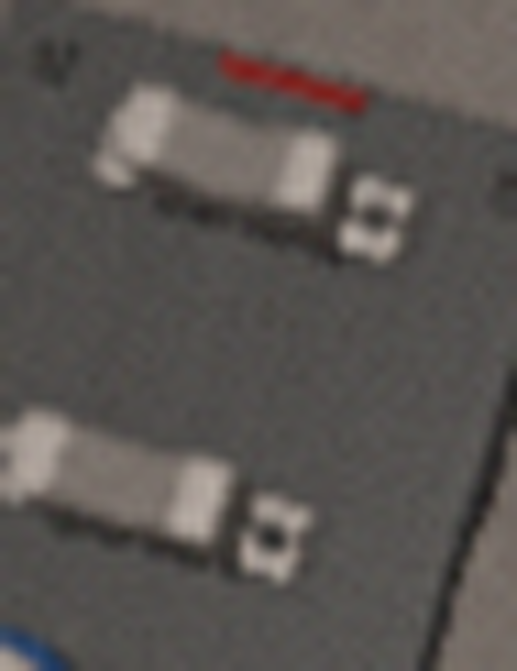

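View pics/v_sc.png

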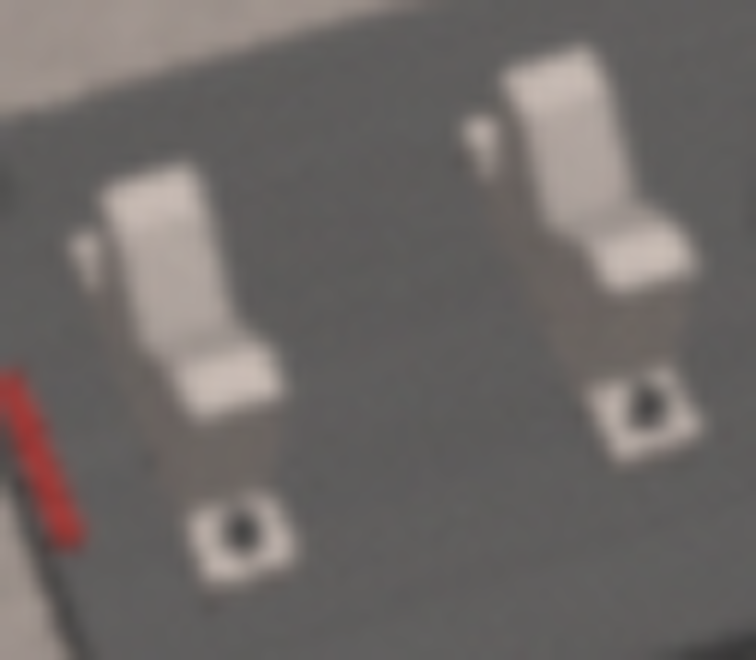

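Run:
```python
from h import *
th=np.radians(-14.2);ex=np.array([np.cos(th),np.sin(th)]);ey=np.array([-ex[1],ex[0]])
S=lambda x,y:(x/12+322-.46,y/12+310-.46); T=lambda x,y:(x/11+205-.45,y/11+195-.45)
for n,F,pts in(('scene',S,[(101,190),(192,162),(287,388),(205,418),(502,72),(590,45),(696,265),(620,292)]),
  ('top',T,[(133,84),(337,130),(322,212),(118,158),(25,408),(235,460),(217,546),(5,490)])):
    W=[];
    for p in pts:
        w=ray(n,F(*p),.053)[:2]*1000;W.append((ex@w,ey@w))
    W=np.array(W);print(n);print(W.round(1).tolist(),W[:4].mean(0).round(1),W[4:].mean(0).round(1),W.mean(0).round(1))
# rack/punch points
C=np.array([553.5,-198.5]);u=np.array([.369,.929])
```

```text
scene
[[561.6, 300.3], [546.8, 300.1], [547.3, 340.1], [560.4, 340.9], [496.0, 300.2], [481.2, 300.0], [481.9, 340.4], [494.5, 341.0]] [554.  320.3] [488.4 320.4] [521.2 320.4]
top
[[561.3, 340.4], [563.6, 300.5], [547.5, 298.3], [546.7, 338.7], [495.7, 340.5], [497.2, 299.6], [480.6, 297.8], [479.8, 339.2]] [554.8 319.5] [488.3 319.3] [521.6 319.4]
```

```bash
cat > knob.py <<'E'
from h import *
import sys
def run(tp,sp,tb=(140,225,175,262),sb=(405,310,445,362)):
    L=[]
    for n,f,b in(('top',tp,tb),('scene',sp,sb)):
        im=cv2.imread(f);hsv=cv2.cvtColor(im,cv2.COLOR_BGR2HSV);m=np.zeros(im.shape[:2],np.uint8);x0,y0,x1,y1=b
        m[y0:y1,x0:x1]=cv2.inRange(hsv,(3,120,100),(18,255,255))[y0:y1,x0:x1]
        c=max(cv2.findContours(cv2.morphologyEx(m,cv2.MORPH_CLOSE,np.ones((5,5))),0,1)[0],key=cv2.contourArea)
        e=cv2.fitEllipse(cv2.convexHull(c)); print(n,e)
        for z in(.128,.1335,.135):
            w=ray(n,e[0],z)*1000;print(z,w.round(1))
            v=w[:2]-np.array([583.8,182.3])+85*np.array([.96945,-.24531]); print('   r',np.linalg.norm(v).round(1),'ang',(np.arctan2(v[1],v[0])+np.radians(14.2)).round(3))
if __name__=='__main__':run('pics/top0.png','pics/scene0.png')
E
python3 knob.py
python3 - <<'E'
from h import *
# punch ends overlay for assumed offset
t=cv2.imread('pics/top0.png');s=cv2.imread('pics/scene0.png')
C=np.array([.5535,-.1985]);a=np.radians(68.34);u=np.array([np.cos(a),np.sin(a)]);v=np.array([u[1],-u[0]])
Pc=C+.062*v;print(Pc)
for n,im,b,k,nm in(('top',t,(380,195,440,235),12,'pt'),('scene',s,(225,185,265,240),10,'ps')):
    x0,y0,x1,y1=b;o=cv2.resize(im[y0:y1,x0:x1],None,fx=k,fy=k,interpolation=2)
    for xx,r,col in((.05,.015,(0,0,255)),(.04,.015,(0,255,255)),(-.042,.010,(0,255,0))):
        for ph in np.linspace(0,2*np.pi,40):
            X=np.array([*(Pc+u*xx+v*r*np.cos(ph)),.032+r*np.sin(ph)]);q=(proj(n,X)-(x0,y0)+.5)*k
            cv2.circle(o,tuple(int(i) for i in q),2,col,-1)
    cv2.imwrite(f'pics/{nm}.png',o)
E
```

```text
top ((155.88525390625, 242.22784423828125), (14.189809799194336, 15.067803382873535), 55.239139556884766)
0.128 [527.7 286.3 128. ]
   r 87.3 ang 1.512
0.1335 [527.  284.5 133.5]
   r 85.3 ang 1.514
0.135 [526.7 284.  135. ]
   r 84.7 ang 1.515
scene ((426.006591796875, 332.0073547363281), (15.550546646118164, 19.128028869628906), 117.10200500488281)
0.128 [524.  282.6 128. ]
   r 82.6 ang 1.542
0.1335 [527.1 284.4 133.5]
   r 85.3 ang 1.512
0.135 [528.  284.9 135. ]
   r 86.0 ang 1.504
[ 0.61112221 -0.22138408]
```

View pics/pt.png

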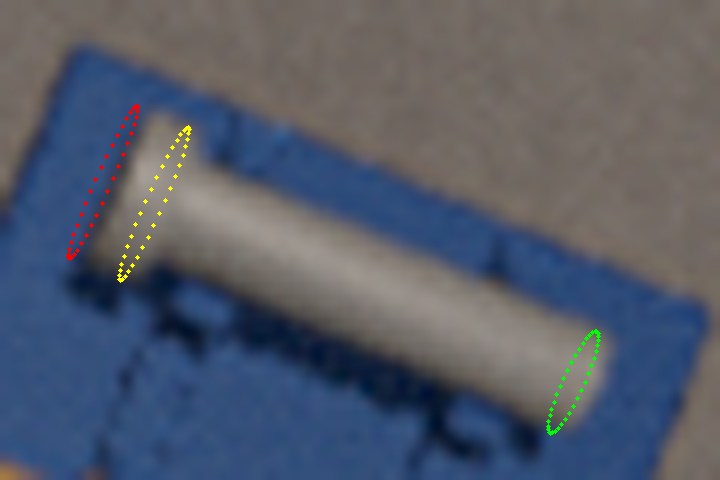

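View pics/ps.png

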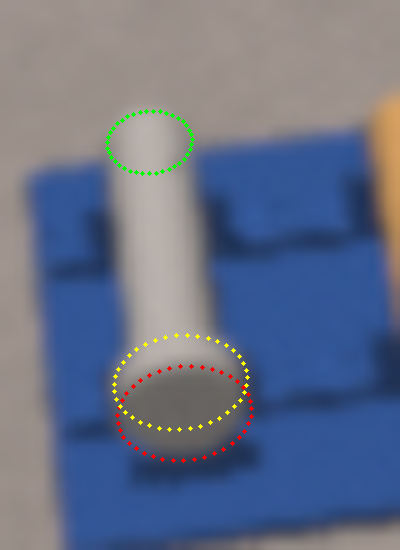

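```bash
cat > go.py <<'E'
from h import *
import sys
def go(x,y,z,yaw):
    s=bot.read_state();p=np.array(s['tool_pos'])*1000;A=R.from_rotvec(s['tcp_rot']).as_matrix()
    ps=np.degrees(np.arctan2(A[1,0],A[0,0]));tw=-((yaw-ps+180)%360-180)
    B=R.from_euler('z',yaw,degrees=True).as_matrix()@np.diag([1,-1,-1.])
    D=np.array([x,y,z])-p
    print('t',round(s['time'],2),'p',p.round(1),'yaw',ps.round(2),'zdir',A[:,2].round(3),'q',np.round(s['q'],2),'w',round(s['width'],3),'F',np.round(s['wrist_force'],1))
    print('twist',tw.round(2),'now-axes',(A.T@D).round(1),'after-twist axes',(B.T@D).round(1))
if __name__=='__main__':go(*map(float,sys.argv[1:5]))
E
python3 go.py 610 -224 120 68.3
```

```text
t 0.1 p [ 301.7 -603.1  230.1] yaw 26.57 zdir [-0.001  0.002 -1.   ] q [-1.14  0.26  1.61 -0.    1.27 -0.04] w 1.001 F [-0.4  0.4  0.6]
twist -41.73 now-axes [ 445.3 -200.9  110.5] after-twist axes [466.2 146.3 110.1]
```

>>> drive_tool([
  [[0, 0, 0], -6.95],
  [[0, 0, 0], -6.95],
  [[0, 0, 0], -6.95],
  [[0, 0, 0], -6.95],
  [[0, 0, 0], -6.95],
  [[0, 0, 0], -6.95],
  [[38, 12, 0], 0],
  [[38, 12, 0], 0],
], jaw=0.5, force=60)

```text
time: 0.77
tool_pos: [0.3514, -0.5424, 0.2303]
tcp_rot: [-2.603, -1.758, 0.0]
wrist_force: [-0.2, 0.2, 0.4]
width: 0.498
```

>>> drive_tool([
  [[38, 12, 0], 0],
  [[38, 12, 0], 0],
  [[38, 12, 0], 0],
  [[38, 12, 0], 0],
  [[38, 12, 0], 0],
  [[38, 12, 0], 0],
  [[38, 12, 15], 0],
  [[38, 12, 15], 0],
])

```text
time: 1.43
tool_pos: [0.5546, -0.2951, 0.2027]
tcp_rot: [2.598, 1.762, 0.002]
wrist_force: [1.2, -0.4, -1.2]
width: 0.498
```

>>> drive_tool([
  [[38, 12, 20], 0],
  [[30, 10, 20], 0],
  [[15, 5, 20], 0],
  [[0, 0, 10], 0],
  [[0, 0, 0], 0],
  [[0, 0, 0], 0],
])

```text
time: 1.93
tool_pos: [0.6061, -0.2315, 0.1322]
tcp_rot: [-2.599, -1.762, 0.003]
wrist_force: [-0.2, 0.1, 0.4]
width: 0.5
```

```bash
python3 go.py 610 -224 120 68.3
```

```text
t 1.93 p [ 606.1 -231.5  132.2] yaw 68.28 zdir [-0.003  0.001 -1.   ] q [-0.4   0.29  1.76 -0.    1.09 -0.02] w 0.5 F [-0.2  0.1  0.4]
twist -0.02 now-axes [ 8.4  0.9 12.2] after-twist axes [ 8.4  0.9 12.2]
```

Now I'll move in, then look before descending.

>>> drive_tool([
  [[8, 1, 20], 0],
  [[0, 0, 30], 0],
  [[0, 0, 0], 0],
  [[0, 0, 0], 0],
])

```text
time: 2.27
tool_pos: [0.6093, -0.2251, 0.0828]
tcp_rot: [-2.6, -1.76, 0.003]
wrist_force: [-0.4, 0.6, 0.6]
width: 0.506
```

```bash
python3 go.py 610 -224 14 68.3
python3 - <<'E'
from h import *
s=bot.read_camera('scene')[:,:,::-1];t=bot.read_camera('top')[:,:,::-1]
a=cv2.resize(s[150:260,190:330],None,fx=3.5,fy=3.5,interpolation=2);b=cv2.resize(t[170:302,345:450],None,fx=2.9,fy=2.9,interpolation=2)
h=min(a.shape[0],b.shape[0]);cv2.imwrite('pics/g1.png',np.hstack([a[:h],b[:h]])[:, :800])
E
```

```text
t 2.27 p [ 609.3 -225.1   82.8] yaw 68.18 zdir [-0.003  0.001 -1.   ] q [-0.39  0.34  1.79 -0.    1.01 -0.01] w 0.506 F [-0.4  0.6  0.6]
twist -0.12 now-axes [ 1.3  0.4 68.8] after-twist axes [ 1.3  0.2 68.8]
```

View pics/g1.png

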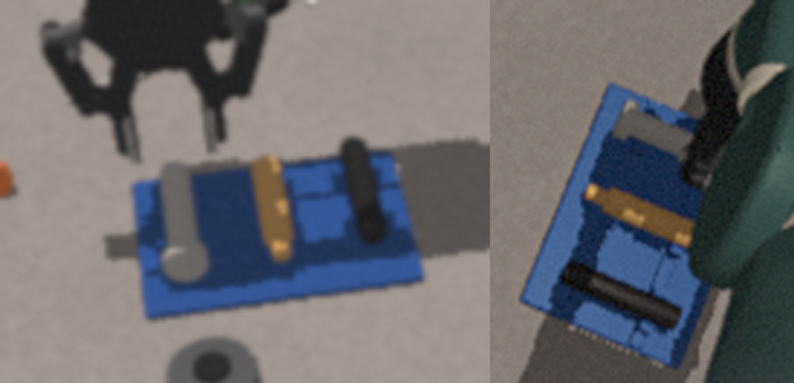

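In the scene crop the fingertips at (132,155) and (217,148) straddle the punch shank at (178,200), clear of the brass pin. Descending.

>>> drive_tool([
  [[1, 0, 20], 0],
  [[0, 0, 20], 0],
  [[0, 0, 15], 0],
  [[0, 0, 9], 0],
  [[0, 0, 4], 0],
  [[0, 0, 0], 0],
  [[0, 0, 0], 0],
])

```text
time: 2.95
tool_pos: [0.6124, -0.2239, 0.0167]
tcp_rot: [2.599, 1.762, 0.002]
wrist_force: [0.4, 0.3, 0.1]
width: 0.502
```

```bash
python3 go.py 610 -224 14 68.3
```

```text
t 2.95 p [ 612.4 -223.9   16.7] yaw 68.26 zdir [ 0.002 -0.001 -1.   ] q [-0.39  0.42  1.82 -0.    0.89 -0.01] w 0.502 F [0.4 0.3 0.1]
twist -0.04 now-axes [-1.  -2.2  2.7] after-twist axes [-1.  -2.2  2.7]
```

>>> drive_tool([
  [[0, 0, 2], 0],
  [[0, 0, 0], 0],
  [[0, 0, 0], 0],
  [[0, 0, 0], 0],
  [[0, 0, 0], 0],
  [[0, 0, 0], 0],
  [[0, 0, 0], 0],
  [[0, 0, 0], 0],
], jaw=0, force=60)

```text
time: 3.62
tool_pos: [0.6126, -0.2238, 0.0145]
tcp_rot: [2.599, 1.762, 0.002]
wrist_force: [1.4, -1.2, 5.3]
width: 0.214
```

```bash
python3 go.py 610 -224 14 68.3
```

```text
t 3.62 p [ 612.6 -223.8   14.5] yaw 68.28 zdir [ 0.002 -0.001 -1.   ] q [-0.39  0.42  1.82 -0.    0.89 -0.01] w 0.214 F [ 1.4 -1.2  5.3]
twist -0.02 now-axes [-1.1 -2.4  0.5] after-twist axes [-1.1 -2.4  0.5]
```

>>> drive_tool([
  [[0, 0, -8], 0],
  [[0, 0, -20], 0],
  [[0, 0, -30], 0],
  [[0, 0, -30], 0],
  [[0, 0, -25], 0],
  [[0, 0, -15], 0],
  [[0, 0, 0], 0],
  [[0, 0, 0], 0],
])

```text
time: 4.28
tool_pos: [0.6112, -0.2232, 0.1415]
tcp_rot: [2.6, 1.763, 0.0]
wrist_force: [-0.2, -0.7, -3.6]
width: 0.209
```

```bash
python3 go.py 583.8 182.3 100 -14.2
python3 - <<'E'
from h import *
s=bot.read_camera('scene')[:,:,::-1]
crop(s,170,80,350,240,4,'pics/g2.png')
E
```

```text
t 4.28 p [ 611.2 -223.2  141.5] yaw 68.28 zdir [ 0. -0. -1.] q [-0.39  0.29  1.75  0.    1.11 -0.01] w 0.209 F [-0.2 -0.7 -3.6]
twist 82.48 now-axes [ 366.6 -175.6   41.4] after-twist axes [-126.1 -386.4   41.5]
```

View pics/g2.png

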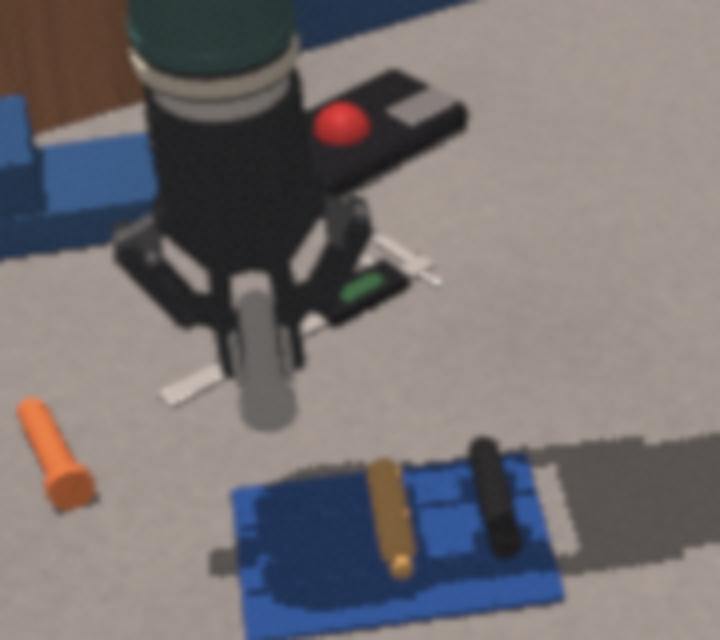

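The punch is held (crop 265,370), head toward the camera, and the neighbours are undisturbed. Next: raise, twist, then carry above the tool holder.

>>> drive_tool([
  [[0, 0, -15], 6.8],
  [[0, 0, -20], 6.8],
  [[0, 0, -15], 6.8],
  [[0, 0, 0], 6.8],
  [[0, 0, 0], 6.8],
  [[0, 0, 0], 6.8],
  [[0, 0, 0], 6.8],
  [[0, 0, 0], 6.8],
])

```text
time: 5.0
tool_pos: [0.6094, -0.2225, 0.1875]
tcp_rot: [-3.117, -0.37, 0.009]
wrist_force: [0.2, -0.2, -2.2]
width: 0.209
```

>>> drive_tool([
  [[0, 0, 0], 6.8],
  [[0, 0, 0], 6.8],
  [[0, 0, 0], 6.8],
  [[0, 0, 0], 6.8],
  [[0, 0, 0], 0.9],
  [[0, 0, 0], 0],
  [[0, 0, 0], 0],
])

```text
time: 5.58
tool_pos: [0.6105, -0.2229, 0.1893]
tcp_rot: [-3.117, 0.385, 0.005]
wrist_force: [-0.3, -0.5, -1.8]
width: 0.21
```

```bash
python3 go.py 583.8 182.3 191 -14.2
```

```text
t 5.58 p [ 610.5 -222.9  189.3] yaw -14.07 zdir [-0.003  0.001 -1.   ] q [-0.39  0.25  1.7   0.    1.19  1.43] w 0.21 F [-0.3 -0.5 -1.8]
twist 0.13 now-axes [-124.4 -386.6   -1.1] after-twist axes [-125.3 -386.3   -1.7]
```

>>> drive_tool([
  [[-7, -22, 0], 0.1],
  [[-10, -33, 0], 0],
  [[-12, -37, 0], 0],
  [[-12, -37, 0], 0],
  [[-12, -37, 0], 0],
  [[-12, -37, 0], 0],
  [[-12, -37, 0], 0],
  [[-12, -37, 0], 0],
])

```text
time: 6.25
tool_pos: [0.593, 0.0688, 0.1909]
tcp_rot: [3.117, -0.388, -0.001]
wrist_force: [0.1, -1.3, -2.5]
width: 0.209
```

>>> drive_tool([
  [[-12, -37, 0], 0],
  [[-11, -34, 0], 0],
  [[-8, -25, 0], 0],
  [[-4, -12, 0], 0],
  [[0, 0, 0], 0],
  [[0, 0, 0], 0],
])

```text
time: 6.75
tool_pos: [0.5862, 0.1804, 0.1908]
tcp_rot: [3.117, -0.387, -0.001]
wrist_force: [0.7, -0.7, -2.2]
width: 0.212
```

```bash
python3 go.py 583.8 182.3 110 -14.2
```

```text
t 6.75 p [586.2 180.4 190.8] yaw -14.16 zdir [-0.001 -0.001 -1.   ] q [ 0.26  0.18  1.78 -0.    1.18  2.08] w 0.212 F [ 0.7 -0.7 -2.2]
twist 0.04 now-axes [-2.7 -1.3 80.8] after-twist axes [-2.8 -1.2 80.8]
```

>>> drive_tool([
  [[1, -1, 25], 0],
  [[0, 0, 30], 0],
  [[0, 0, 20], 0],
  [[0, 0, 10], 0],
  [[0, 0, 0], 0],
  [[0, 0, 0], 0],
  [[0, 0, 0], 0],
])

```text
time: 7.33
tool_pos: [0.5892, 0.1807, 0.108]
tcp_rot: [-3.116, 0.393, -0.004]
wrist_force: [0.0, -0.3, -2.3]
width: 0.213
```

```bash
python3 go.py 583.8 182.3 36 -14.2
python3 - <<'E'
from h import *
s=bot.read_camera('scene')[:,:,::-1];t=bot.read_camera('top')[:,:,::-1]
cv2.imwrite('pics/s3.png',s);cv2.imwrite('pics/t3.png',t)
crop(s,290,250,430,370,5,'pics/g3.png');crop(t,170,170,280,290,5,'pics/g3t.png')
E
```

```text
t 7.33 p [589.2 180.7 108. ] yaw -14.37 zdir [ 0.003  0.001 -1.   ] q [ 0.26  0.26  1.85 -0.    1.03  2.08] w 0.213 F [ 0.  -0.3 -2.3]
twist -0.17 now-axes [-5.9 -0.1 72. ] after-twist axes [-5.7 -0.2 72. ]
```

View pics/g3.png

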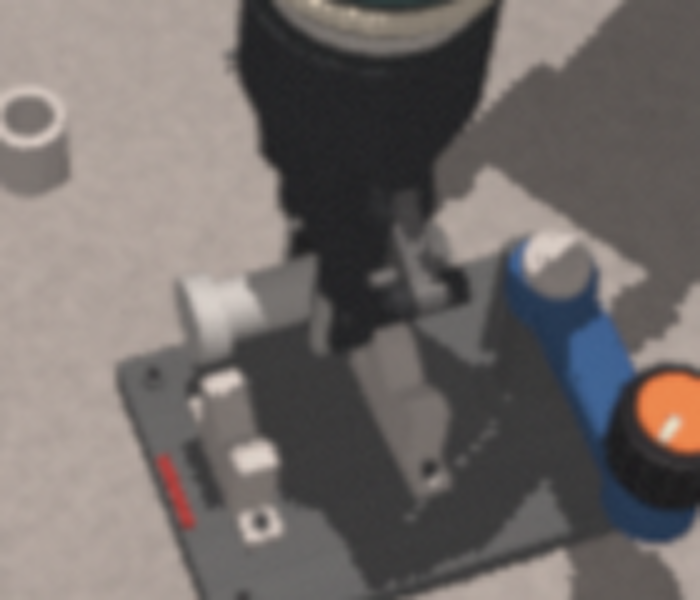

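View pics/g3t.png

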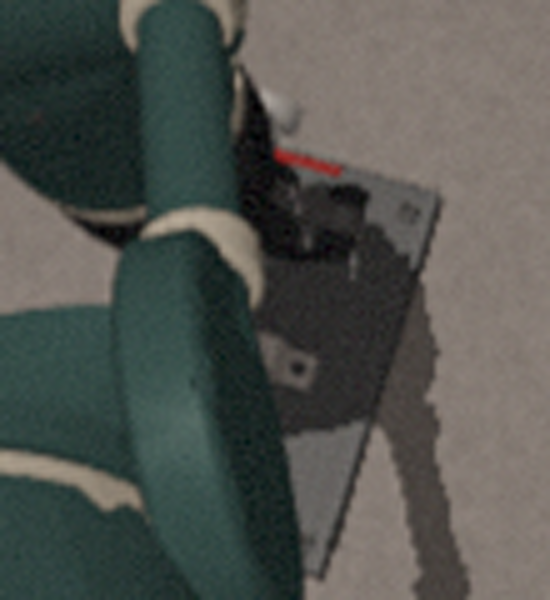

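Run:
```python
from h import *
s=cv2.imread('pics/s3.png'); k=16;x0,y0,x1,y1=320,298,362,330
o=cv2.resize(s[y0:y1,x0:x1],None,fx=k,fy=k,interpolation=2)
th=np.radians(-14.3);ex=np.array([np.cos(th),np.sin(th)]);ey=np.array([-ex[1],ex[0]])
st=bot.read_state();p=st['tool_pos']
O=np.array([p[0],p[1]]);z=p[2]+.0175
for xx,r,col in((.05,.015,(0,0,255)),(.04,.015,(0,255,255)),(.04,.010,(0,255,0)),(.02,.010,(0,255,0))):
    for ph in np.linspace(0,2*np.pi,60):
        X=np.array([*(O+ex*xx+ey*r*np.cos(ph)),z+r*np.sin(ph)]);q=(proj('scene',X)-(x0,y0)+.5)*k
        cv2.circle(o,tuple(int(i) for i in q),1,col,-1)
cv2.imwrite('pics/g4.png',o)
a=proj('scene',[*(O+ex*.04),z]);b=proj('scene',[*(O+ex*.05),z]);print((b-a)*k/10,'px/mm in view')
```

```text
[-9.0848634   2.59081202] px/mm in view
```

View pics/g4.png

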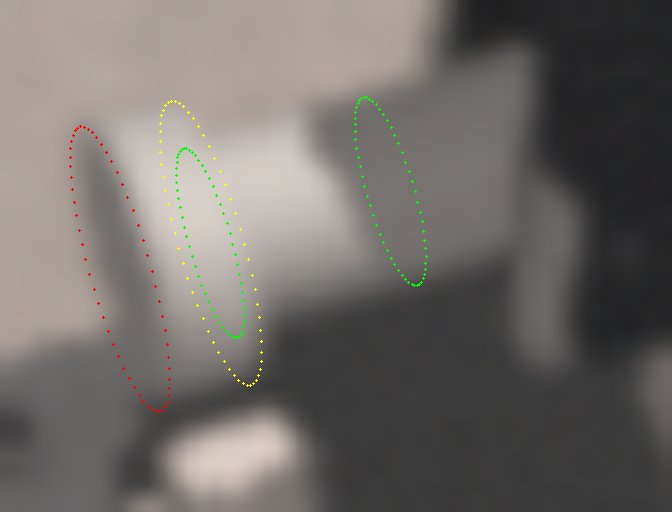

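Run:
```python
from h import *
th=np.radians(-14.2);ex=np.array([np.cos(th),np.sin(th)]);ey=np.array([-ex[1],ex[0]])
for z in(.1245,.1255,.1265):
    w=ray('scene',(122/16+320-.5,258/16+298-.5),z)[:2]*1000;print(z,ex@w-521.2-50,ey@w-319.9)
P=[]
for i in range(1): print(bot.read_state()['tool_pos'])
```

```text
0.1245 4.722724710498369 -1.8055720382919276
0.1255 4.974406337244318 -1.2063843299470705
0.1265 5.226087963990267 -0.607196621602327
[0.58946079 0.18115251 0.10848585]
```

>>> drive_tool([
  [[-1, 0, 15], 0.1],
  [[0, 0, 20], 0],
  [[0, 0, 15], 0],
  [[0, 0, 8], 0],
  [[0, 0, 4], 0],
  [[0, 0, 0], 0],
  [[0, 0, 0], 0],
])

```text
time: 8.02
tool_pos: [0.5876, 0.1816, 0.0453]
tcp_rot: [-3.116, 0.394, -0.002]
wrist_force: [0.4, -0.2, -1.9]
width: 0.214
```

```bash
python3 go.py 583.8 182.3 37.5 -14.2
python3 - <<'E'
from h import *
s=bot.read_camera('scene')[:,:,::-1];cv2.imwrite('pics/s5.png',s)
crop(s,310,280,410,370,7,'pics/g5.png')
E
```

```text
t 8.02 p [587.6 181.6  45.3] yaw -14.42 zdir [ 0.002  0.    -1.   ] q [ 0.26  0.33  1.89 -0.    0.92  2.08] w 0.214 F [ 0.4 -0.2 -1.9]
twist -0.22 now-axes [-3.9  0.3  7.8] after-twist axes [-3.9  0.2  7.8]
```

View pics/g5.png

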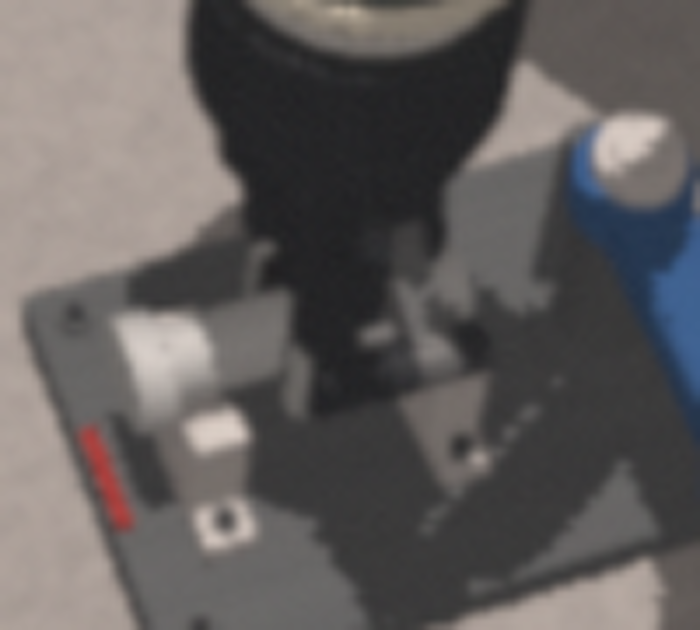

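>>> drive_tool([
  [[0, 0, 2], 0],
  [[0, 0, 2], 0],
  [[0, 0, 1.5], 0],
  [[0, 0, 0], 0],
  [[0, 0, 0], 0],
])

```text
time: 8.48
tool_pos: [0.5871, 0.1814, 0.039]
tcp_rot: [-3.116, 0.394, -0.001]
wrist_force: [1.0, 0.8, -2.2]
width: 0.212
```

>>> drive_tool([
  [[0, 0, 1], 0],
  [[0, 0, 0], 0],
  [[0, 0, 0], 0],
])

```text
time: 8.73
tool_pos: [0.5873, 0.1817, 0.0384]
tcp_rot: [-3.116, 0.394, -0.002]
wrist_force: [-0.3, 0.8, 2.1]
width: 0.215
```

Contact: Fz went from −2.2 to +2.1 N. Now I'll slide the head toward the V face.

>>> drive_tool([
  [[-1, 0, 0], 0],
  [[-1, 0, 0], 0],
  [[0, 0, 0], 0],
  [[0, 0, 0], 0],
])

```text
time: 9.07
tool_pos: [0.5858, 0.1822, 0.0383]
tcp_rot: [-3.116, 0.394, -0.003]
wrist_force: [4.2, 3.2, 1.0]
width: 0.213
```

>>> drive_tool([
  [[-0.8, 0, 0], 0],
  [[0, 0, 0], 0],
  [[0, 0, 0], 0],
])

```text
time: 9.32
tool_pos: [0.5851, 0.1824, 0.0383]
tcp_rot: [-3.116, 0.394, -0.003]
wrist_force: [4.4, 2.5, 0.9]
width: 0.209
```

>>> drive_tool([
  [[-0.7, 0, 0], 0],
  [[0, 0, 0], 0],
  [[0, 0, 0], 0],
])

```text
time: 9.57
tool_pos: [0.5851, 0.1824, 0.0383]
tcp_rot: [-3.116, 0.394, -0.005]
wrist_force: [7.3, 1.9, -0.3]
width: 0.211
```

>>> drive_tool([
  [[-0.7, 0, 0], 0],
  [[0, 0, 0], 0],
  [[0, 0, 0], 0],
])

```text
time: 9.82
tool_pos: [0.5851, 0.1824, 0.0384]
tcp_rot: [-3.116, 0.394, -0.007]
wrist_force: [8.9, 0.5, -2.3]
width: 0.209
```

>>> drive_tool([
  [[-0.7, 0, 0], 0],
  [[0, 0, 0], 0],
  [[0, 0, 0], 0],
])

```text
time: 10.07
tool_pos: [0.5851, 0.1824, 0.0384]
tcp_rot: [-3.116, 0.394, -0.01]
wrist_force: [10.0, 1.0, -3.8]
width: 0.214
```

```bash
python3 go.py 583.8 182.3 37.5 -14.2
```

```text
t 10.07 p [585.1 182.4  38.4] yaw -14.41 zdir [ 0.006  0.    -1.   ] q [ 0.26  0.33  1.91 -0.    0.9   2.09] w 0.214 F [10.   1.  -3.8]
twist -0.21 now-axes [-1.2  0.4  0.9] after-twist axes [-1.2  0.4  0.9]
```

The tool has stalled with the force rising, so the head is on the V face. I'll ease the load and release.

>>> drive_tool([
  [[1.2, 0, 0.5], 0],
  [[0, 0, 0], 0],
  [[0, 0, 0], 0],
])

```text
time: 10.32
tool_pos: [0.5851, 0.1824, 0.0383]
tcp_rot: [-3.116, 0.394, -0.006]
wrist_force: [6.8, 1.2, 1.8]
width: 0.214
```

>>> drive_tool([
  [[0, 0, 0], 0],
  [[0, 0, 0], 0],
  [[0, 0, 0], 0],
  [[0, 0, 0], 0],
  [[0, 0, 0], 0],
], jaw=0.55)

```text
time: 10.73
tool_pos: [0.5821, 0.1819, 0.0365]
tcp_rot: [3.116, -0.394, -0.003]
wrist_force: [0.0, 0.2, -0.0]
width: 0.553
```

>>> drive_tool([
  [[0, 0, -10], 0],
  [[0, 0, -25], 0],
  [[0, 0, -35], 0],
  [[0, 0, -40], 0],
  [[0, 0, -40], 0],
  [[0, 0, 0], 0],
  [[0, 0, 0], 0],
])

```text
time: 11.32
tool_pos: [0.5858, 0.183, 0.1925]
tcp_rot: [-3.113, 0.394, -0.013]
wrist_force: [-0.2, 1.1, 0.2]
width: 0.548
```

```bash
python3 go.py 583.8 182.3 37.5 -14.2
python3 - <<'E'
from h import *
s=bot.read_camera('scene')[:,:,::-1];t=bot.read_camera('top')[:,:,::-1]
cv2.imwrite('pics/s6.png',s);cv2.imwrite('pics/t6.png',t)
crop(s,305,285,445,380,5.5,'pics/g6.png');crop(t,140,185,265,290,5,'pics/g6t.png')
E
```

```text
t 11.32 p [585.8 183.  192.5] yaw -14.42 zdir [ 0.008  0.002 -1.   ] q [0.26 0.17 1.79 0.   1.17 2.08] w 0.548 F [-0.2  1.1  0.2]
twist -0.22 now-axes [ -3.    1.9 155. ] after-twist axes [ -1.8   1.2 155. ]
```

View pics/g6.png

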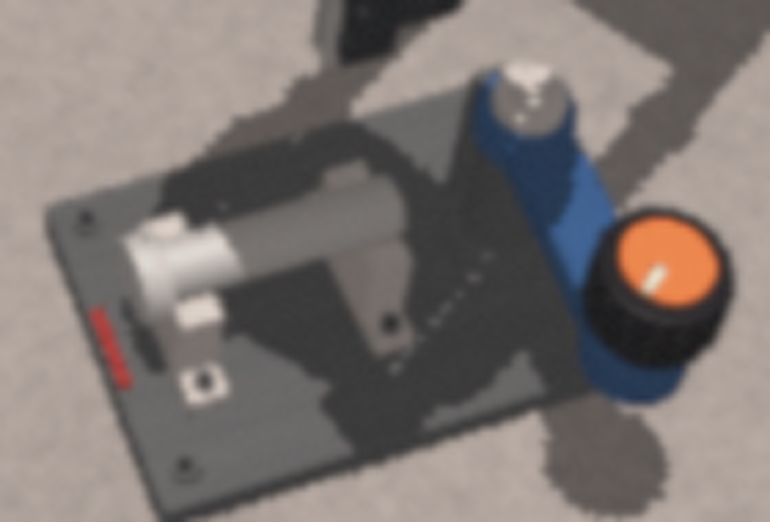

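View pics/g6t.png

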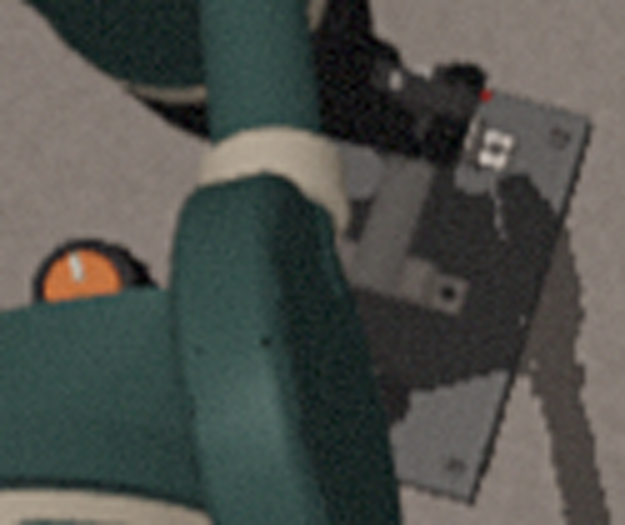

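The punch lies in both Vs with its head against the outer V (scene crop 165,270), and the shank end rests on the inner V. Next is the knob.

>>> drive_tool([
  [[0, 0, 0], -7],
  [[0, 0, 0], -7],
  [[0, 0, 0], -7],
  [[0, 0, 0], -7],
  [[0, 0, 0], -7],
  [[0, 0, 0], -7],
  [[0, 0, 0], -7],
  [[0, 0, 0], -7],
], jaw=0.85)

```text
time: 12.08
tool_pos: [0.5813, 0.1817, 0.1843]
tcp_rot: [-2.933, -1.124, 0.008]
wrist_force: [-0.4, 0.2, -0.2]
width: 0.849
```

>>> drive_tool([
  [[0, 0, 0], -7],
  [[0, 0, 0], -7],
  [[0, 0, 0], -7],
  [[0, 0, 0], -7],
  [[0, 0, 0], -6],
  [[0, 0, 0], 0],
  [[0, 0, 0], 0],
])

```text
time: 12.67
tool_pos: [0.5818, 0.1819, 0.185]
tcp_rot: [-2.484, -1.92, 0.006]
wrist_force: [0.1, -0.4, -1.2]
width: 0.851
```

```bash
python3 go.py 527 284.5 180 75.6
```

```text
t 12.67 p [581.8 181.9 185. ] yaw 75.41 zdir [-0.004 -0.001 -1.   ] q [0.26 0.18 1.8  0.   1.17 0.52] w 0.851 F [ 0.1 -0.4 -1.2]
twist -0.19 now-axes [ 85.5 -78.9   5.1] after-twist axes [ 85.8 -78.6   5. ]
```

>>> drive_tool([
  [[21, -20, 0], -0.2],
  [[21, -20, 0], 0],
  [[21, -20, 0], 0],
  [[15, -13, 0], 0],
  [[7, -6, 0], 0],
  [[0, 0, 0], 0],
  [[0, 0, 0], 0],
])

```text
time: 13.25
tool_pos: [0.5274, 0.2838, 0.1867]
tcp_rot: [2.479, 1.929, -0.002]
wrist_force: [-0.7, -0.8, -0.1]
width: 0.852
```

```bash
python3 go.py 527 284.5 107 75.6;  python3 - <<'E'
from h import *
s=bot.read_camera('scene')[:,:,::-1]
crop(s,350,250,490,370,5,'pics/g7.png')
E
```

```text
t 13.25 p [527.4 283.8 186.7] yaw 75.77 zdir [-0.001 -0.001 -1.   ] q [ 0.45  0.15  1.82 -0.    1.17  0.7 ] w 0.852 F [-0.7 -0.8 -0.1]
twist 0.17 now-axes [ 0.6 -0.5 79.7] after-twist axes [ 0.6 -0.6 79.7]
```

View pics/g7.png

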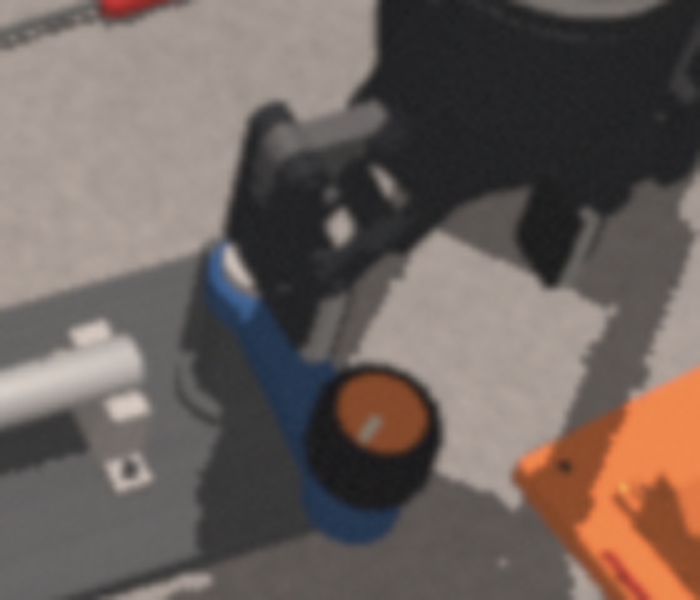

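>>> drive_tool([
  [[0, 0, 20], 0],
  [[0, 0, 25], 0],
  [[0, 0, 20], 0],
  [[0, 0, 10], 0],
  [[0, 0, 4], 0],
  [[0, 0, 0], 0],
  [[0, 0, 0], 0],
])

```text
time: 13.88
tool_pos: [0.5285, 0.2839, 0.1091]
tcp_rot: [2.48, 1.928, 0.002]
wrist_force: [0.0, 1.0, -0.0]
width: 0.848
```

```bash
python3 go.py 527 284.5 107 75.6;  python3 - <<'E'
from h import *
s=bot.read_camera('scene')[:,:,::-1]
crop(s,370,260,480,370,5,'pics/g8.png')
E
```

```text
t 13.88 p [528.5 283.9 109.1] yaw 75.72 zdir [ 0.001  0.    -1.   ] q [ 0.45  0.23  1.89 -0.    1.03  0.7 ] w 0.848 F [ 0.  1. -0.]
twist 0.12 now-axes [ 0.2 -1.6  2.1] after-twist axes [ 0.2 -1.6  2.1]
```

View pics/g8.png

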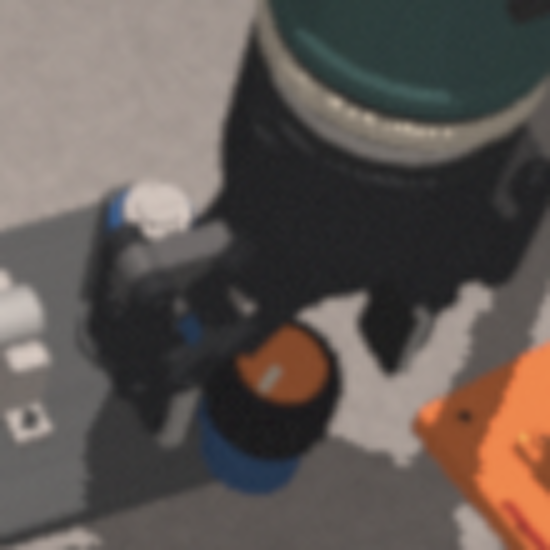

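The open fingers stand on both sides of the knob. Close.

>>> drive_tool([
  [[0, -1, 2], 0],
  [[0, 0, 0], 0],
  [[0, 0, 0], 0],
  [[0, 0, 0], 0],
  [[0, 0, 0], 0],
  [[0, 0, 0], 0],
], jaw=0, force=50)

```text
time: 14.43
tool_pos: [0.5274, 0.2848, 0.1074]
tcp_rot: [2.479, 1.929, 0.003]
wrist_force: [0.4, 0.1, 5.8]
width: 0.452
```

```bash
python3 go.py 527 284.5 107 75.6
python3 - <<'E'
import numpy as np
# arc: rows of 6 deg about hinge, arm angle from 1.513 rad; tool yaw 75.6
from math import *
# constant in tool axes: radius vec in tool frame is constant as hand turns with arm
psi=radians(75.6); arm=radians(-14.2)+1.513
for d in(6,):
    # row: shift in axes before (turn is then applied)
    r0=85*np.array([cos(arm),sin(arm)]); a2=arm-radians(d); r1=85*np.array([cos(a2),sin(a2)]); D=r1-r0
    print(d,'dx',D@[cos(psi),sin(psi)],'dy',D@[sin(psi),-cos(psi)])
E
```

```text
t 14.43 p [527.4 284.8 107.4] yaw 75.78 zdir [ 0.002  0.001 -1.   ] q [ 0.45  0.23  1.89 -0.    1.02  0.7 ] w 0.452 F [0.4 0.1 5.8]
twist 0.18 now-axes [-0.4 -0.3  0.4] after-twist axes [-0.4 -0.3  0.4]
6 dx -0.947216814798909 dy 8.846546910191142
```

>>> drive_tool([
  [[-0.5, 4.4, 0], 3],
  [[-0.95, 8.85, 0], 6],
  [[-0.95, 8.85, 0], 6],
  [[-0.95, 8.85, 0], 6],
  [[-0.95, 8.85, 0], 6],
  [[-0.95, 8.85, 0], 6],
  [[0, 0, 0], 0],
  [[0, 0, 0], 0],
])

```text
time: 15.1
tool_pos: [0.5683, 0.2577, 0.1075]
tcp_rot: [2.925, 1.145, 0.005]
wrist_force: [1.7, -0.6, 5.5]
width: 0.452
```

```bash
cat > arc.py <<'E'
from h import *
s=bot.read_state();p=np.array(s['tool_pos'])[:2]*1000;A=R.from_rotvec(s['tcp_rot']).as_matrix()
v=p-(np.array([583.8,182.3])-85*np.array([.96945,-.24531]));a=np.degrees(np.arctan2(v[1],v[0]))+14.2
print(s['time'],'r',np.linalg.norm(v).round(2),'arm deg',a.round(2),'yaw',np.degrees(np.arctan2(A[1,0],A[0,0])).round(2),'z',s['tool_pos'][2],'F',np.round(s['wrist_force'],1),'T',np.round(s['torque'],3),'q6',round(s['q'][5],2),s['width'])
E
python3 arc.py
```

```text
15.1 r 86.35 arm deg 53.37 yaw 42.76 z 0.107487189289655 F [ 1.7 -0.6  5.5] T [-0.071 -0.336 -0.055] q6 1.21 0.4520146357088969
```

>>> drive_tool([
  [[-0.95, 8.85, 0], 6],
  [[-0.95, 8.85, 0], 6],
  [[-0.95, 8.85, 0], 6],
  [[-0.95, 8.85, 0], 6],
  [[-0.95, 8.85, 0], 6],
  [[-0.95, 8.85, 0], 6],
  [[0, 0, 0], 0],
  [[0, 0, 0], 0],
])

```text
time: 15.77
tool_pos: [0.5876, 0.2083, 0.1074]
tcp_rot: [-3.136, -0.188, -0.005]
wrist_force: [2.8, -1.0, 5.4]
width: 0.456
```

```bash
python3 arc.py
```

```text
15.7667 r 86.33 arm deg 17.63 yaw 6.86 z 0.10744953789415418 F [ 2.8 -1.   5.4] T [-0.25  -0.377 -0.003] q6 1.75 0.4561318488114035
```

>>> drive_tool([
  [[-0.9, 8.8, 0], 6],
  [[-0.9, 8.8, 0], 6],
  [[-0.3, 4.4, 0], 3],
  [[0, 0, 0], 0],
  [[0, 0, 0], 0],
])

```text
time: 16.18
tool_pos: [0.586, 0.1866, 0.1075]
tcp_rot: [-3.133, 0.222, -0.005]
wrist_force: [1.7, -0.7, 5.8]
width: 0.452
```

```bash
python3 arc.py
```

```text
16.1833 r 86.17 arm deg 3.1 yaw -8.1 z 0.10745112314174504 F [ 1.7 -0.7  5.8] T [-0.117 -0.301 -0.038] q6 1.98 0.45199018235924765
```

>>> drive_tool([
  [[-0.2, 3, 0], 2],
  [[0, 1.5, 0], 1],
  [[0, 0, 0], 0],
  [[0, 0, 0], 0],
])

```text
time: 16.52
tool_pos: [0.5851, 0.183, 0.1074]
tcp_rot: [-3.125, 0.303, -0.005]
wrist_force: [2.2, 2.0, 4.8]
width: 0.45
```

```bash
python3 arc.py
```

```text
16.5167 r 86.13 arm deg 0.66 yaw -11.09 z 0.1074165947166009 F [2.2 2.  4.8] T [ 0.459 -0.373 -0.039] q6 2.03 0.44998808220803516
```

>>> drive_tool([
  [[0, 2, 0], 0.6],
  [[0, 0, 0], 0],
  [[0, 0, 0], 0],
])

```text
time: 16.77
tool_pos: [0.5851, 0.1827, 0.1075]
tcp_rot: [-3.121, 0.32, -0.006]
wrist_force: [4.1, 6.1, 3.2]
width: 0.452
```

```bash
python3 arc.py
```

```text
16.7667 r 86.18 arm deg 0.44 yaw -11.71 z 0.10748546662203208 F [4.1 6.1 3.2] T [ 1.339 -0.49   0.013] q6 2.03 0.4516576700978812
```

Arm is on its stop: Fy rose while the angle stayed at 0.4°. I'll release, wind the wrist back and regrip.

>>> drive_tool([
  [[0, -1.5, 0], 0],
  [[0, 0, 0], 0],
  [[0, 0, 0], 0],
  [[0, 0, 0], 0],
  [[0, 0, 0], 0],
  [[0, 0, 0], -4],
  [[0, 0, 0], -7],
  [[0, 0, 0], -7],
], jaw=0.85)

```text
time: 17.43
tool_pos: [0.5834, 0.1812, 0.1058]
tcp_rot: [3.136, 0.179, -0.001]
wrist_force: [0.7, -0.8, -0.4]
width: 0.851
```

```bash
python3 arc.py
python3 - <<'E'
from h import *
s=bot.read_camera('scene')[:,:,::-1];t=bot.read_camera('top')[:,:,::-1]
cv2.imwrite('pics/s9.png',s);cv2.imwrite('pics/t9.png',t)
crop(s,305,265,445,380,5.5,'pics/g9.png')
E
```

```text
17.4333 r 84.86 arm deg -0.78 yaw 6.52 z 0.10584937622197492 F [ 0.7 -0.8 -0.4] T [ 0.015 -0.006  0.034] q6 1.72 0.8508712388972757
```

View pics/g9.png

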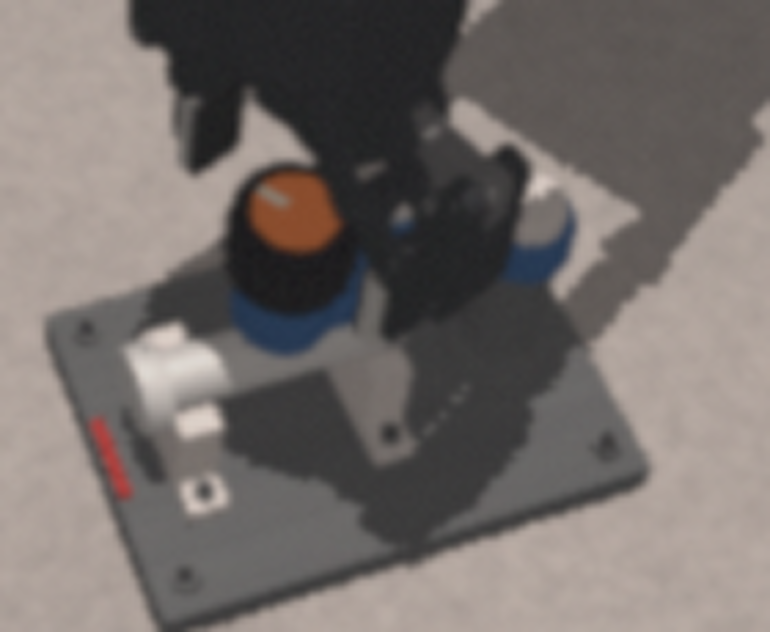

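The arm and knob are over the punch (knob at crop 295,215, punch head still on the V at 175,380). Winding back.

>>> drive_tool([
  [[0, 0, 0], -7],
  [[0, 0, 0], -7],
  [[0, 0, 0], -7],
  [[0, 0, 0], -7],
  [[0, 0, 0], -7],
  [[0, 0, 0], -7],
  [[0, 0, 0], -7],
  [[0, 0, 0], -7],
])

```text
time: 18.2
tool_pos: [0.5835, 0.1813, 0.106]
tcp_rot: [-2.689, -1.625, 0.001]
wrist_force: [0.8, -0.4, -0.2]
width: 0.85
```

>>> drive_tool([
  [[0, 0, 0], -7],
  [[0, 0, 0], -7],
  [[0, 0, 0], -7],
  [[0, 0, 0], -7],
  [[0, 0, 0], -7],
  [[0, 0, 0], -7],
  [[0, 0, 0], -7],
  [[0, 0, 0], -7],
])

```text
time: 18.87
tool_pos: [0.5835, 0.1813, 0.106]
tcp_rot: [-1.611, -2.697, 0.001]
wrist_force: [0.2, 0.8, -0.3]
width: 0.848
```

>>> drive_tool([
  [[0, 0, 0], -7],
  [[0, 0, 0], -7],
  [[0, 0, 0], -7],
  [[0, 0, 0], -7],
  [[0, 0, 0], -7],
  [[0, 0, 0], -7],
  [[0, 0, 0], -7],
  [[0, 0, 0], -7],
])

```text
time: 19.53
tool_pos: [0.5835, 0.1813, 0.106]
tcp_rot: [-0.156, -3.137, 0.0]
wrist_force: [0.0, -0.2, -0.6]
width: 0.854
```

>>> drive_tool([
  [[0, 0, 0], -7],
  [[0, 0, 0], -7],
  [[0, 0, 0], -7],
  [[0, 0, 0], -7],
  [[0, 0, 0], -7],
  [[0, 0, 0], -7],
  [[0, 0, 0], 0],
  [[0, 0, 0], 0],
])

```text
time: 20.2
tool_pos: [0.5835, 0.1814, 0.1061]
tcp_rot: [0.967, -2.989, 0.0]
wrist_force: [0.1, 0.4, -0.0]
width: 0.849
```

```bash
python3 arc.py; python3 go.py 583.8 182.3 107 165
python3 - <<'E'
from h import *
s=bot.read_camera('scene')[:,:,::-1];cv2.imwrite('pics/s10.png',s)
crop(s,305,265,445,380,5.5,'pics/g10.png')
im=s;hsv=cv2.cvtColor(im,cv2.COLOR_BGR2HSV);m=np.zeros(im.shape[:2],np.uint8)
m[290:320,340:372]=cv2.inRange(hsv,(3,120,60),(18,255,255))[290:320,340:372]
c=max(cv2.findContours(m,0,1)[0],key=cv2.contourArea);e=cv2.fitEllipse(cv2.convexHull(c));print(e,ray('scene',e[0],.1335))
E
```

```text
20.2 r 84.98 arm deg -0.63 yaw -144.15 z 0.10605984023292205 F [ 0.1  0.4 -0. ] T [ 0.011 -0.007 -0.08 ] q6 -1.94 0.8488332340360566
t 20.2 p [583.5 181.4 106.1] yaw -144.15 zdir [-0. -0. -1.] q [ 0.26  0.25  1.86 -0.    1.03 -1.94] w 0.849 F [ 0.1  0.4 -0. ]
twist 50.85 now-axes [-0.7  0.6 -0.9] after-twist axes [-0.   0.9 -0.9]
((358.2648010253906, 303.135986328125), (14.848974227905273, 17.652700424194336), 98.96670532226562) [0.5846421  0.18277762 0.1335    ]
```

View pics/g10.png

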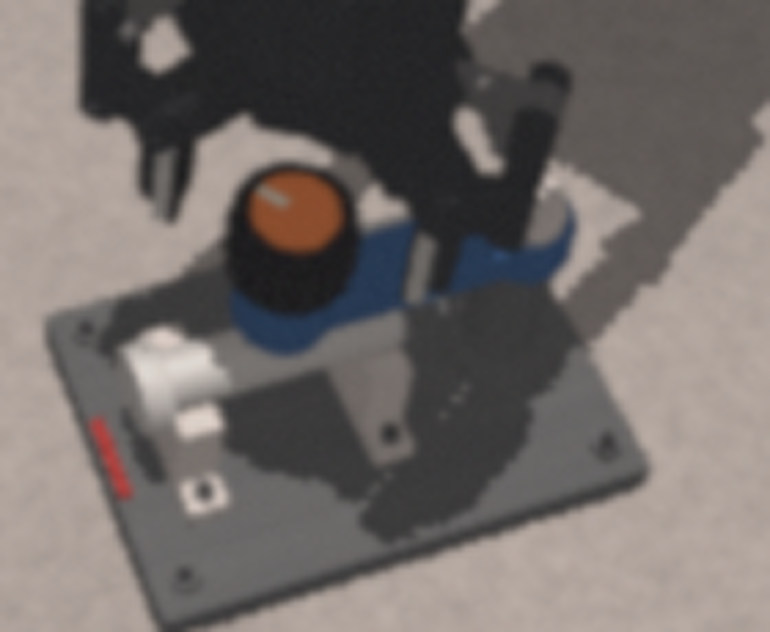

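>>> drive_tool([
  [[-1.5, 0.5, 0], 0],
  [[0, 0, 0], 0],
  [[0, 0, 0], 0],
  [[0, 0, 0], 0],
  [[0, 0, 0], 0],
  [[0, 0, 0], 0],
], jaw=0, force=60)

```text
time: 20.75
tool_pos: [0.5851, 0.1828, 0.1067]
tcp_rot: [-0.974, 2.986, -0.0]
wrist_force: [0.4, -1.5, 2.2]
width: 0.454
```

```bash
python3 arc.py
```

```text
20.75 r 86.11 arm deg 0.55 yaw -143.85 z 0.10670689212584572 F [ 0.4 -1.5  2.2] T [-0.125 -0.05   0.016] q6 -1.94 0.45399031055782874
```

>>> drive_tool([
  [[0, 0, 0.23], 7],
  [[0, 0, 0.23], 7],
  [[0, 0, 0.23], 7],
  [[0, 0, 0.23], 7],
  [[0, 0, 0.23], 7],
  [[0, 0, 0.23], 7],
  [[0, 0, 0.23], 7],
  [[0, 0, 0.23], 7],
])

```text
time: 21.42
tool_pos: [0.5852, 0.1837, 0.1049]
tcp_rot: [0.551, 3.092, 0.003]
wrist_force: [1.2, 2.0, 1.2]
width: 0.453
```

```bash
python3 arc.py
```

```text
21.4167 r 86.0 arm deg 1.1 yaw 159.8 z 0.10485440394111938 F [1.2 2.  1.2] T [ 0.392 -0.175 -0.031] q6 -0.96 0.4530037384871867
```

>>> drive_tool([
  [[0, 0, 0.23], 7],
  [[0, 0, 0.23], 7],
  [[0, 0, 0.23], 7],
  [[0, 0, 0.23], 7],
  [[0, 0, 0.23], 7],
  [[0, 0, 0.23], 7],
])

```text
time: 21.92
tool_pos: [0.5856, 0.1838, 0.1036]
tcp_rot: [1.622, 2.689, 0.004]
wrist_force: [2.5, 1.8, 0.2]
width: 0.449
```

```bash
python3 arc.py
```

```text
21.9167 r 86.41 arm deg 1.25 yaw 117.81 z 0.10357542725910301 F [2.5 1.8 0.2] T [ 0.413 -0.43   0.065] q6 -0.22 0.4492729150657292
```

>>> drive_tool([
  [[0, 0, 0.23], 7],
  [[0, 0, 0.23], 7],
  [[0, 0, 0.23], 7],
  [[0, 0, 0.23], 7],
])

```text
time: 22.25
tool_pos: [0.5861, 0.1838, 0.1027]
tcp_rot: [2.224, 2.217, 0.006]
wrist_force: [3.1, 2.1, 0.5]
width: 0.452
```

```bash
python3 arc.py
```

```text
22.25 r 86.87 arm deg 1.34 yaw 89.82 z 0.10274332277327886 F [3.1 2.1 0.5] T [ 0.351 -0.603  0.081] q6 0.27 0.4515469955442203
```

>>> drive_tool([
  [[0, 0, 0.23], 7],
  [[0, 0, 0.23], 7],
])

```text
time: 22.42
tool_pos: [0.5863, 0.1837, 0.1023]
tcp_rot: [2.478, 1.93, 0.006]
wrist_force: [3.8, 0.9, -0.1]
width: 0.456
```

```bash
python3 arc.py
```

```text
22.4167 r 87.11 arm deg 1.3 yaw 75.82 z 0.10234192177820292 F [ 3.8  0.9 -0.1] T [ 0.215 -0.625  0.061] q6 0.51 0.45624204002361884
```

>>> drive_tool([
  [[0, 0, 0.23], 7],
  [[0, 0, 0.2], 7],
])

```text
time: 22.58
tool_pos: [0.5864, 0.1835, 0.1019]
tcp_rot: [2.694, 1.613, 0.007]
wrist_force: [3.4, 0.9, 0.2]
width: 0.448
```

```bash
python3 arc.py
```

```text
22.5833 r 87.25 arm deg 1.21 yaw 61.83 z 0.1019152508253371 F [3.4 0.9 0.2] T [ 0.081 -0.6    0.187] q6 0.75 0.44776871644639715
```

>>> drive_tool([
  [[0, 0, 0.2], 6],
  [[0, 0, 0], 0],
])

```text
time: 22.75
tool_pos: [0.5865, 0.1835, 0.1019]
tcp_rot: [2.773, 1.475, 0.007]
wrist_force: [5.0, 1.5, 1.2]
width: 0.45
```

```bash
python3 arc.py
```

```text
22.75 r 87.32 arm deg 1.17 yaw 56.03 z 0.10194752038229278 F [5.  1.5 1.2] T [ 0.174 -0.756 -0.02 ] q6 0.86 0.45012640621604066
```

>>> drive_tool([
  [[0, 0, 0.1], 6],
  [[0, 0, 0], 0],
])

```text
time: 22.92
tool_pos: [0.5866, 0.1835, 0.1019]
tcp_rot: [2.845, 1.332, 0.007]
wrist_force: [5.3, 1.1, 2.1]
width: 0.447
```

```bash
python3 arc.py
```

```text
22.9167 r 87.42 arm deg 1.18 yaw 50.17 z 0.101938807449061 F [5.3 1.1 2.1] T [ 0.193 -0.905 -0.034] q6 0.96 0.4471384902078345
```

>>> drive_tool([
  [[0, 0, 0.1], 6],
  [[0, 0, 0], 0],
])

```text
time: 23.08
tool_pos: [0.5867, 0.1834, 0.102]
tcp_rot: [2.91, 1.182, 0.007]
wrist_force: [5.0, 1.1, 2.5]
width: 0.453
```

```bash
python3 arc.py
```

```text
23.0833 r 87.56 arm deg 1.15 yaw 44.2 z 0.10197578177797989 F [5.  1.1 2.5] T [ 0.118 -0.906 -0.023] q6 1.06 0.4525046414614271
```

```bash
cat >> arc.py <<'E'
print('jt',np.round(s['joint_torque'],2))
E
python3 arc.py
```

```text
23.0833 r 87.56 arm deg 1.15 yaw 44.2 z 0.10197578177797989 F [5.  1.1 2.5] T [ 0.118 -0.906 -0.023] q6 1.06 0.4525046414614271
jt [  0.31 -44.82 -28.04   0.09   1.83   0.82]
```

>>> drive_tool([
  [[0, 0, 0], 5],
  [[0, 0, 0], 5],
])

```text
time: 23.25
tool_pos: [0.5866, 0.1832, 0.1019]
tcp_rot: [3.002, 0.924, 0.007]
wrist_force: [4.3, 0.2, 1.3]
width: 0.447
```

```bash
python3 arc.py
```

```text
23.25 r 87.5 arm deg 1.02 yaw 34.23 z 0.10185552803685567 F [4.3 0.2 1.3] T [-0.009 -0.945  0.117] q6 1.24 0.44691366492710033
jt [  0.65 -45.32 -28.49   0.43   1.82  -1.11]
```

>>> drive_tool([
  [[0, 0, 0], 5],
  [[0, 0, 0], 5],
])

```text
time: 23.42
tool_pos: [0.5864, 0.183, 0.1019]
tcp_rot: [3.071, 0.66, 0.006]
wrist_force: [5.2, -0.0, 2.3]
width: 0.451
```

```bash
python3 arc.py
python3 - <<'E'
from h import *
s=bot.read_camera('scene')[:,:,::-1];cv2.imwrite('pics/s11.png',s)
crop(s,305,265,445,380,5.5,'pics/g11.png')
E
```

```text
23.4167 r 87.4 arm deg 0.86 yaw 24.24 z 0.101869761992057 F [ 5.2 -0.   2.3] T [-0.097 -0.921  0.139] q6 1.41 0.4513183445167181
jt [  0.68 -44.71 -28.4    0.56   1.66  -0.88]
```

View pics/g11.png

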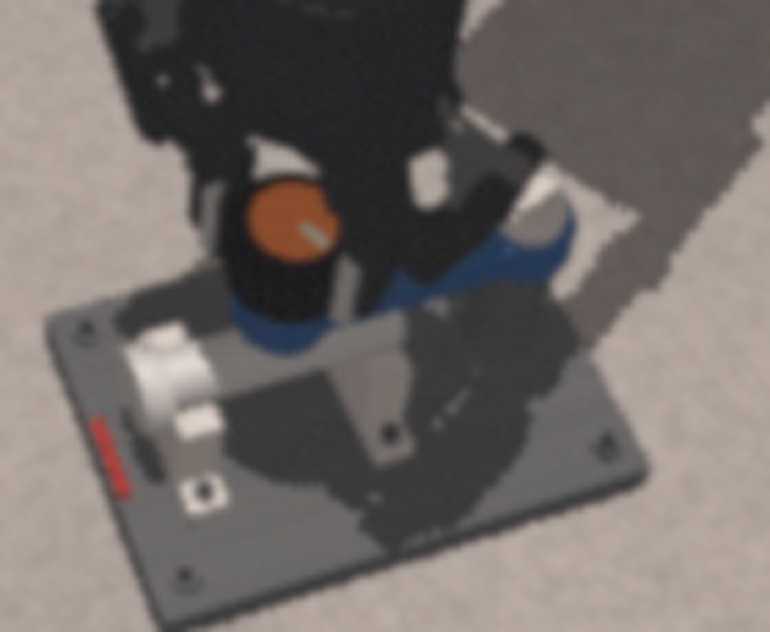

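>>> drive_tool([
  [[0, 0, 0], 5],
  [[0, 0, 0], 5],
  [[0, 0, 0], 5],
  [[0, 0, 0], 5],
])

```text
time: 23.8
tool_pos: [0.5866, 0.1828, 0.1019]
tcp_rot: [-3.139, -0.117, -0.006]
wrist_force: [5.0, -1.2, 2.4]
width: 0.451
```

```bash
python3 arc.py
```

```text
23.8 r 87.57 arm deg 0.74 yaw 4.26 z 0.10185134207546036 F [ 5.  -1.2  2.4] T [-0.188 -1.002  0.166] q6 1.76 0.4509983538247867
jt [  1.26 -44.85 -28.21   0.74   1.77  -1.  ]
```

>>> drive_tool([
  [[0, 0, 0], 5],
  [[0, 0, 0], 5],
])

```text
time: 23.97
tool_pos: [0.5862, 0.1827, 0.1018]
tcp_rot: [-3.138, 0.156, -0.005]
wrist_force: [4.6, -0.4, 3.4]
width: 0.446
```

```bash
python3 arc.py
```

```text
23.9667 r 87.27 arm deg 0.64 yaw -5.71 z 0.10182621878718548 F [ 4.6 -0.4  3.4] T [-0.242 -0.904  0.331] q6 1.93 0.4459246930735702
jt [  0.77 -44.37 -28.49   0.78   1.43  -0.77]
```

>>> drive_tool([
  [[0, 0, 0], 5],
  [[0, 0, 0], 5],
  [[0, 0, 0], 0],
  [[0, 0, 0], 0],
])

```text
time: 24.3
tool_pos: [0.5866, 0.1825, 0.1019]
tcp_rot: [-3.112, 0.424, -0.006]
wrist_force: [5.7, -1.4, 3.1]
width: 0.453
```

```bash
python3 arc.py
```

```text
24.3 r 87.68 arm deg 0.59 yaw -15.52 z 0.10192842961279909 F [ 5.7 -1.4  3.1] T [-0.353 -0.95  -0.043] q6 2.1 0.4525798982980765
jt [  1.98 -44.74 -28.05   0.9    1.76   0.06]
```

The knob has turned 4.04 rad and stopped sinking after about 2.7. The torque since then is a sawtooth, so the ratchet has slipped. Release and lift.

>>> drive_tool([
  [[-1, 0, 0], 0],
  [[0, 0, 0], 0],
  [[0, 0, 0], 0],
  [[0, 0, 0], 0],
  [[0, 0, 0], 0],
  [[0, 0, 0], 0],
], jaw=0.85)

```text
time: 24.8
tool_pos: [0.5831, 0.1831, 0.1004]
tcp_rot: [3.112, -0.431, -0.002]
wrist_force: [-0.7, -0.7, -0.2]
width: 0.852
```

>>> drive_tool([
  [[0, 0, -10], 0],
  [[0, 0, -25], 0],
  [[0, 0, -35], 0],
  [[0, 0, -40], 0],
  [[0, 0, -40], 0],
  [[0, 0, -40], 0],
  [[0, 0, 0], 0],
  [[0, 0, 0], 0],
])

```text
time: 25.47
tool_pos: [0.5858, 0.1837, 0.2964]
tcp_rot: [-3.108, 0.432, -0.013]
wrist_force: [-0.5, -0.2, -0.7]
width: 0.849
```

>>> drive_tool([
  [[0, 30, 0], 0],
  [[0, 35, 0], 0],
  [[0, 35, 0], 0],
  [[0, 35, 0], 0],
  [[0, 35, 0], 0],
  [[0, 30, 0], 0],
  [[0, 0, 0], 0],
  [[0, 0, 0], 0],
])

```text
time: 26.13
tool_pos: [0.5279, -0.0105, 0.2894]
tcp_rot: [-3.111, 0.437, 0.004]
wrist_force: [0.6, 0.7, -0.4]
width: 0.85
```

Run:
```python
from h import *
s=bot.read_camera('scene')[:,:,::-1];t=bot.read_camera('top')[:,:,::-1];cv2.imwrite('pics/s12.png',s);cv2.imwrite('pics/t12.png',t)
crop(s,305,265,445,380,5.5,'pics/g12.png');crop(t,170,180,270,290,5.4,'pics/g12t.png')
st=bot.read_state();print(st['time'],st['wrist_force'],st['tool_pos'])
for n,im,b in(('top',t,(185,215,235,262)),('scene',s,(340,290,372,322))):
    x0,y0,x1,y1=b;hsv=cv2.cvtColor(im.copy(),cv2.COLOR_BGR2HSV);m=np.zeros(im.shape[:2],np.uint8)
    m[y0:y1,x0:x1]=cv2.inRange(hsv,(3,120,60),(18,255,255))[y0:y1,x0:x1]
    c=cv2.findContours(m,0,1)[0]
    if c:
        c=max(c,key=cv2.contourArea);e=cv2.fitEllipse(cv2.convexHull(c))
        for z in(.128,.133):
            w=ray(n,e[0],z)[:2]*1000;v=w-(np.array([583.8,182.3])-85*np.array([.96945,-.24531]));print(n,z,w,np.linalg.norm(v),np.arctan2(v[1],v[0])+np.radians(14.2))
```

```text
26.2333 [0.51645537 0.05194057 0.33556134] [ 0.52867041 -0.00887131  0.28977456]
top 0.128 [581.4774368  182.45477559] 82.71193741143476 -0.005075635995815536
top 0.133 [580.44390812 181.42388871] 81.97887399399517 -0.020405875424121006
scene 0.128 [583.86150493 182.09792135] 85.10982706475079 -0.0021259023562763546
scene 0.133 [586.24647065 184.58835437] 86.85654783534953 0.032455218440732486
```

View pics/g12.png

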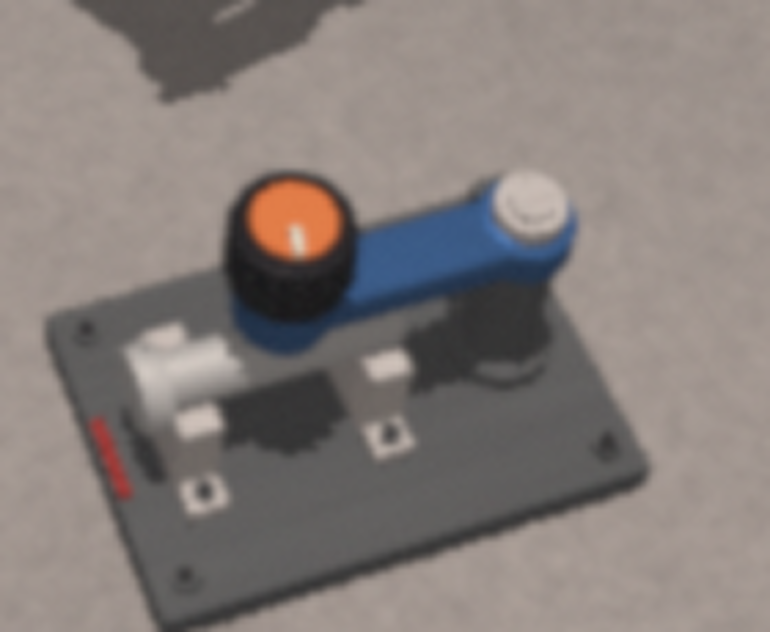

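View pics/g12t.png

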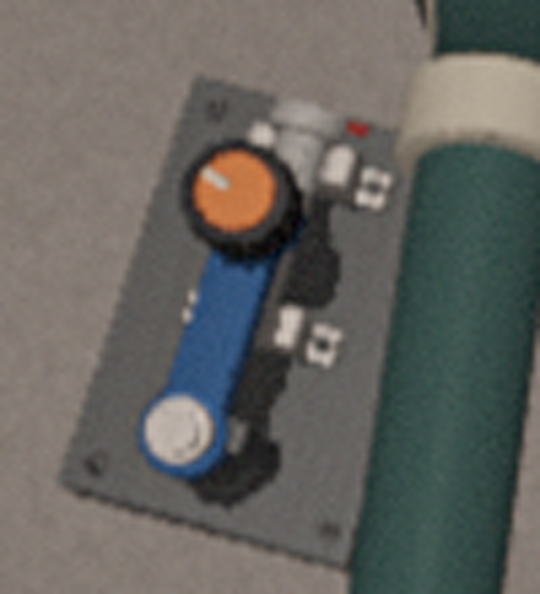

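Run:
```python
from h import *
th=np.radians(-14.2);ex=np.array([np.cos(th),np.sin(th)]);ey=np.array([-ex[1],ex[0]]);O=np.array([.5838,.1823])
for n,f,b,k in(('scene','pics/s12.png',(322,318,362,350),16),('top','pics/t12.png',(210,190,245,222),16)):
    s=cv2.imread(f);x0,y0,x1,y1=b;o=cv2.resize(s[y0:y1,x0:x1],None,fx=k,fy=k,interpolation=2)
    for xx,r,col in((.05,.015,(0,0,255)),(.04,.015,(0,255,255))):
        for ph in np.linspace(0,2*np.pi,60):
            q=(proj(n,[*(O+ex*xx+ey*r*np.cos(ph)),.055+r*np.sin(ph)])-(x0,y0)+.5)*k
            cv2.circle(o,tuple(int(i) for i in q),1,col,-1)
    cv2.imwrite(f'pics/f_{n}.png',o)
a,b=cv2.imread('pics/f_scene.png'),cv2.imread('pics/f_top.png')
a=cv2.resize(a,(400,320));b=cv2.resize(b,(350,320));cv2.imwrite('pics/f.png',np.hstack([a,b]))
```

```text
(no output)
```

View pics/f.png

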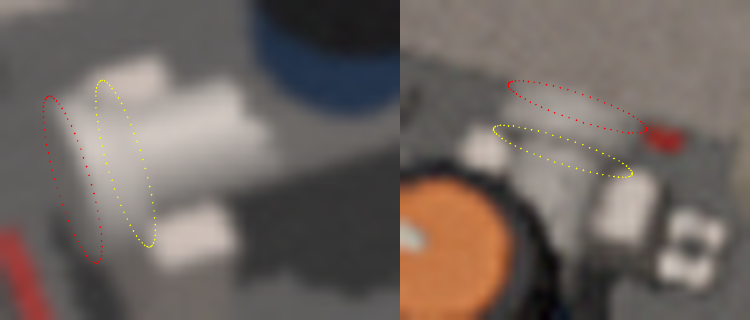

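The final pictures show the head's outlines on the predicted seated pose to about 1 mm in both views. The arm is at about 0 rad and the hand is clear, so I'm handing in.

Run:
```python
from workcell import bot
print(bot.finish_job()); print(bot.read_state()['time'])
```

```text
the job is handed in; nothing more can be done
None
the job is handed in; nothing more can be done
```

I moved the steel punch from the rack into the two Vs, swung the blue arm onto its stop, turned the knob down past its ratchet and handed the job in at about 26 s. `finish_job` gave no verdict, so these are my own last checks:

- **Punch:** I slid it back until its head stalled against the outer V support. In both camera views the head matches the seated position to about 1 mm.
- **Arm:** its angle from the knob's position was about 0 rad (limit 0.08). The screw-down height gave −0.002 (scene) and −0.005 (top).
- **Screw and ratchet:** I turned the knob clockwise 4.04 rad; an earlier check of its pointer (at 3.35 rad) showed no slip in the grip. It stopped sinking after about 2.7 rad, so I estimate 1.2–1.3 rad of slip, between two and three clicks. The torque readings were noisy but rose and fell as a ratchet would.
- **Hand:** it is clear of everything, with wrist force under 1 N.

**Disagreements and what I didn't check:**
- The two views disagree by about 2 mm on the knob's position, within the stated calibration.
- I could not read the pad force, screw angle or slip directly; they follow from the turn, the sinking and the torque.
- I did not measure the other loose things again at the end. Nothing suggested I had touched them.

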